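# Clear the laundry shelf, tighten the caps and shelve the tubs

## Task

Clear and fill the narrow white shelf: lay the scrubbing brush that was left on it into the grey cleaning tray, bristles down and flat on the tray's floor, and stand all the laundry tubs from the counter on the shelf, upright, each with its whole foot on the deck. Some of the tubs' screw caps were left loose: find those, and screw each down until it stops before its tub goes up, so that in the end every cap is tight. Leave the spray bottle and the box of pegs where they are.

Things in the scene. Friction and masses are not known exactly. Their poses are not given: they have to be found in the camera images.
- shelf: Narrow white steel shelf on two dark tube frames, fixed to the counter: a flat deck with no rim, 90 mm deep (its x) and 500 mm long (its y), 12 mm thick, its upper face 100 mm above the counter. Origin on the counter under the deck's centre; x across the deck, y along it, z up. Feet 120 mm deep at y = -200 and +200 mm.
- shelf_top (a point): Centre of the upper face of the shelf's deck, 100 mm above the counter (axes as shelf).
- tub1: Round white plastic laundry tub with a paper band and a black ribbed screw cap, 90 mm high overall with the cap screwed down; body 62 mm across and 68 mm high, cap 66 mm across and 22 mm high, about 0.43 kg. Origin at the centre of its foot, z up. None if this tub is absent from the run.
- cap1 (a joint): Screw cap of tub 1: 0 = fully tight (hard stop), grows to 1.6 rad as it is unscrewed (anticlockwise from above), rising 2.5 mm per rad. Tightens clockwise from above against a drag of about 0.04 N m; the standing tub keeps still until the cap stops, then turns with it. A tub can be carried by its cap.
- cap1_top (a point): Centre of the upper face of the cap of tub 1, 90 mm above the tub's foot when tight; turns with the cap.
- tub2: Round white plastic laundry tub with a paper band and a black ribbed screw cap, 105 mm high overall with the cap screwed down; body 62 mm across and 83 mm high, cap 66 mm across and 22 mm high, about 0.43 kg. Origin at the centre of its foot, z up. None if this tub is absent from the run.
- cap2 (a joint): Screw cap of tub 2: 0 = fully tight (hard stop), grows to 1.6 rad as it is unscrewed (anticlockwise from above), rising 2.5 mm per rad. Tightens clockwise from above against a drag of about 0.04 N m; the standing tub keeps still until the cap stops, then turns with it. A tub can be carried by its cap.
- cap2_top (a point): Centre of the upper face of the cap of tub 2, 105 mm above the tub's foot when tight; turns with the cap.
- tub3: Round white plastic laundry tub with a paper band and a black ribbed screw cap, 105 mm high overall with the cap screwed down; body 62 mm across and 83 mm high, cap 66 mm across and 22 mm high, about 0.43 kg. Origin at the centre of its foot, z up. None if this tub is absent from the run.
- cap3 (a joint): Screw cap of tub 3: 0 = fully tight (hard stop), grows to 1.6 rad as it is unscrewed (anticlockwise from above), rising 2.5 mm per rad. Tightens clockwise from above against a drag of about 0.04 N m; the standing tub keeps still until the cap stops, then turns with it. A tub can be carried by its cap.
- cap3_top (a point): Centre of the upper face of the cap of tub 3, 105 mm above the tub's foot when tight; turns with the cap.
- tub4: Round white plastic laundry tub with a paper band and a black ribbed screw cap, 90 mm high overall with the cap screwed down; body 62 mm across and 68 mm high, cap 66 mm across and 22 mm high, about 0.43 kg. Origin at the centre of its foot, z up. None if this tub is absent from the run.
- cap4 (a joint): Screw cap of tub 4: 0 = fully tight (hard stop), grows to 1.6 rad as it is unscrewed (anticlockwise from above), rising 2.5 mm per rad. Tightens clockwise from above against a drag of about 0.04 N m; the standing tub keeps still until the cap stops, then turns with it. A tub can be carried by its cap.
- cap4_top (a point): Centre of the upper face of the cap of tub 4, 90 mm above the tub's foot when tight; turns with the cap.
- tub5: Round white plastic laundry tub with a paper band and a black ribbed screw cap, 105 mm high overall with the cap screwed down; body 62 mm across and 83 mm high, cap 66 mm across and 22 mm high, about 0.43 kg. Origin at the centre of its foot, z up. None if this tub is absent from the run.
- cap5 (a joint): Screw cap of tub 5: 0 = fully tight (hard stop), grows to 1.6 rad as it is unscrewed (anticlockwise from above), rising 2.5 mm per rad. Tightens clockwise from above against a drag of about 0.04 N m; the standing tub keeps still until the cap stops, then turns with it. A tub can be carried by its cap.
- cap5_top (a point): Centre of the upper face of the cap of tub 5, 105 mm above the tub's foot when tight; turns with the cap.
- spray: Blue spray bottle with a white trigger head, 66 mm across and 210 mm high, standing beyond the shelf; leave it alone. Origin under its centre.
- brush: Wooden scrubbing brush with yellow bristles, 150 mm long (its x), 50 mm wide (y) and 42 mm high, about 0.16 kg; rigid. It lies on its bristles on the shelf's deck, more or less along it. Origin at the centre of its underside; the wooden back is its upper 18 mm.
- tray: Grey open plastic cleaning tray, fixed on the counter: 210 mm long (its x), 150 mm wide (its y) and 45 mm high outside, walls and floor 4 mm thick. Origin at the centre of its underside.
- pegs: Brown open box of clothes pegs, 140 x 100 x 55 mm, at the back; leave it alone. Origin under its centre.

How it is judged:
At the end, for the whole second after the job is handed in: Every tub present is at rest upright (0.08 rad) on the deck, centre within 16 mm of its long centreline and 222 mm of its middle, foot at deck height, cap within 0.15 rad of tight. The brush lies flat (0.15 rad), bristles down, wholly inside the tray, within 12 mm of its underside (value of joint each of cap1, cap2, cap3, cap4, cap5 below 0.15 rad and angle between each of tub1, tub2, tub3, tub4, tub5's own z axis and vertical below 0.08 rad and z of tub1 in the frame of shelf_top between -0.005 and 0.006 m and x of tub1 in the frame of shelf_top between -0.016 and 0.016 m and y of tub1 in the frame of shelf_top between -0.222 and 0.222 m and linear speed of each of tub1, tub2, tub3, tub4, tub5, brush below 0.02 m/s and z of tub2 in the frame of shelf_top between -0.005 and 0.006 m and x of tub2 in the frame of shelf_top between -0.016 and 0.016 m and y of tub2 in the frame of shelf_top between -0.222 and 0.222 m and z of tub3 in the frame of shelf_top between -0.005 and 0.006 m and x of tub3 in the frame of shelf_top between -0.016 and 0.016 m and y of tub3 in the frame of shelf_top between -0.222 and 0.222 m and z of tub4 in the frame of shelf_top between -0.005 and 0.006 m and x of tub4 in the frame of shelf_top between -0.016 and 0.016 m and y of tub4 in the frame of shelf_top between -0.222 and 0.222 m and z of tub5 in the frame of shelf_top between -0.005 and 0.006 m and x of tub5 in the frame of shelf_top between -0.016 and 0.016 m and y of tub5 in the frame of shelf_top between -0.222 and 0.222 m and x of brush in the frame of tray between -0.035 and 0.035 m and y of brush in the frame of tray between -0.055 and 0.055 m and z of brush in the frame of tray below 0.012 m and angle between brush's own z axis and vertical below 0.15 rad); the robot touches nothing.
It fails at once if a tub is set on the shelf's deck with its cap still loose (more than 0.3 rad from tight) ((value of joint cap1 above 0.3 rad and z of tub1 in the frame of shelf_top above -0.01 m and contact force between tub1 and shelf above 1 N) or (value of joint cap2 above 0.3 rad and z of tub2 in the frame of shelf_top above -0.01 m and contact force between tub2 and shelf above 1 N) or (value of joint cap3 above 0.3 rad and z of tub3 in the frame of shelf_top above -0.01 m and contact force between tub3 and shelf above 1 N) or (value of joint cap4 above 0.3 rad and z of tub4 in the frame of shelf_top above -0.01 m and contact force between tub4 and shelf above 1 N) or (value of joint cap5 above 0.3 rad and z of tub5 in the frame of shelf_top above -0.01 m and contact force between tub5 and shelf above 1 N)).
It fails at once if the spray bottle or the box of pegs is moved by more than 30 mm (distance of any of spray, pegs from where it was at the start of the episode above 0.03 m).
Of tub1, tub2, tub3, tub4, tub5 only 4 to 5 are there at a start; the rules pass over those that are not, and their reading is None.
At some moment in a run one of tub1, tub2, tub3, tub4, tub5 may be knocked a few centimetres aside while the robot is not near it.
It also fails if it takes over 192 s, if anything falls off the work surface, if the arm or the gripper's body presses on something with over 40 N, if the wrist force passes 120 N, or if a joint passes its speed limit or range.

## Robot

A 6-joint arm with a two-finger parallel gripper is mounted at the origin on the work surface. World frame = base frame: x ahead of the robot, y to its left, z up, the work surface at z = 0. Lengths are in m, angles in rad, forces in N, time in s.
With the tool pointing down it reaches from about 0.35 to 0.975 m from the base axis. Payload 4.9 kg.
Tool frame: the origin (TCP) lies at the very end of the fingers, on their centre line; the grasp point (between the pads) lies 19 mm behind it; z points along the fingers, y is the line along which they close (so a half turn about z gives the same grasp; the last joint's range is limited). The gripper opens to 85 mm and grips with 20 to 120 N. Pads are 22 mm wide; open, the fingers measure 114 mm over their backs; the gripper's body (76 mm by 85 mm) begins 54 mm behind the grasp point. The pads swing forward as they close: fully open they stand 13 mm farther back than shut.
Start: joints at [-1.224, 0.053, 1.613, -0, 1.476, -0.119], TCP at [0.281, -0.558, 0.231] pointing down, gripper open.
Joint ranges: [-3.01, 3.01], [-1.01, 2.22], [0.06, 2.58], [-1.02, 4.17], [0.09, 2.62], [-3.14, 3.14]. Speed limits (rad/s): [2.57, 2.57, 3.14, 3.14, 3.14, 3.14].

## Interface

Orientations are given as a rotation vector (axis times angle).
In Python, from station import ctrl gives the robot as it stands. The module is installed in compiled form; this text tells all that it offers.
- The arm moves only by the tool jog_arm, never from a script. Its argument "steps" is a list of rows, each an object with "delta_rot": the turn, a rotation vector about the tool's x, y, z in degrees, a list of three; "linear": the shift along the tool's x, y, z in m, a list of three; "grip": the finger opening in m, from 0 to 0.0854. In form: [{"delta_rot": [rx, ry, rz], "linear": [x, y, z], "grip": grip}, ...]. A call has 1 to 10 rows; each row shifts and turns the commanded pose from where the row before left it, along the tool's axes as they then stand; what a row does not reach is not made up. A row lasts 1/10 s, in which the tool goes at most 50 mm and 8.59 degrees, less where a joint would pass 70% of its speed; a pose out of reach is approached as far as the arm can. A call with a gripper value outside its range is refused whole. The fingers move at their own pace and stop on an object; "newtons" is the grip in N (left out, the last holds). Time passes only in rows, so rows that do not move let the fingers close. It gives the time, the measured TCP pose, the force, the opening and the grip force at its end, in the units of the state.
- ctrl.get_obs(): the state, without advancing time (a new reading comes with each control period).
- ctrl.get_image(name): name is "scene" or "top" or "wrist"; returns (picture, depth): 384x512x3 uint8, red, green, blue; 384x512 float32, m along the optical axis (not along the pixel's ray), 0 where there is no reading.
- ctrl.camera_info(name): a dict with "camera_matrix" (3x3 intrinsics, pixels), "R" (3x3) and "t" (3): a world point X has camera coordinates R X + t; the wrist camera has in their place "T_tool_cam" (4x4, takes a point from camera to tool coordinates, whose origin is the TCP and whose axes are the flange's). Camera axes: x right, y down, z forward; pixel columns grow to the right and rows downward; lengths in m; the calibration is good to about 2 mm. A picture is of the moment at which its call begins: read the wrist's pose just before it. camera_info takes no time and is no camera call.
- ctrl.finish_job(): hands the job in; it is judged then, once.
The state is a dict: "t": time; "q": joint angles; "dq": joint speeds; "effort": joint torques, N m; "tool_pos": TCP position; "tool_rot": TCP orientation; "contact_force": force on the tool from outside, world axes, zero at the start; "wrist_torque": the same for the moment, N m; "opening": finger opening in m; "grip_force": force on a finger pad.
Only numpy, scipy, OpenCV 4.12 (cv2) and the standard library are available. Lean on these libraries where they do the work, as an engineer would, in place of code of your own. Each camera call takes 0.05 s, during which the arm holds its last target. There are 200 camera calls.

## Working session

There is one attempt and no reset: what is moved stays moved. The work goes in short steps, Python scripts to look and compute and a tool call to move; the robot and the scene stay as the last step left them, time stands still between calls to the robot, and variables do not carry over. Pictures are saved under pics/ and viewed, at most 14 in all, crops included, and the job is handed in when it is done.

Besides the shell and the picture viewer there is one more tool, called after "Call:" as name([rows], argument=value, ...), one row to a line, values as JSON. jog_arm: Moves the arm, as the interface text tells. Its arguments: {"type":"object","properties":{"steps":{"type":"array"},"newtons":{"type":"number"}},"required":["steps"]}

```bash
mkdir -p pics; cat > h.py <<'E'
import numpy as np, cv2
from station import ctrl
from scipy.spatial.transform import Rotation as Ro
def cloud(name):
    o=ctrl.get_obs(); im,d=ctrl.get_image(name); ci=ctrl.camera_info(name); K=np.array(ci["camera_matrix"])
    v,u=np.mgrid[:384,:512]; P=np.stack([(u-K[0,2])/K[0,0]*d,(v-K[1,2])/K[1,1]*d,d],-1)
    if "R" in ci: W=(P-np.array(ci["t"]))@np.array(ci["R"])
    else:
        T=np.array(ci["T_tool_cam"]); P=P@T[:3,:3].T+T[:3,3]
        W=P@Ro.from_rotvec(o["tool_rot"]).as_matrix().T+np.array(o["tool_pos"])
    W[d==0]=np.nan
    return im,d,W
def save(im,n): cv2.imwrite(f"pics/{n}.png",im[:,:,::-1])
E
python3 - <<'E'
from h import *
for n in("top","scene"):
    im,d,W=cloud(n); np.save(n+".npy",W); save(cv2.resize(im,(800,600)),n)
o=ctrl.get_obs(); print(o); print(Ro.from_rotvec(o["tool_rot"]).as_matrix().round(3))
for n in("top","scene","wrist"): print(ctrl.camera_info(n))
E
```

```text
{'t': 0.1, 'q': array([-1.22399189e+00,  5.32907550e-02,  1.61416348e+00, -2.38202139e-05,
        1.47600110e+00, -1.18979990e-01]), 'dq': array([ 0.00014178, -0.00045591, -0.00327943, -0.00046225,  0.00224958,
        0.00057103]), 'effort': array([ 7.33581655e-04, -3.94904852e+01, -3.71362782e+01, -8.14129248e-05,
        3.85518040e-03, -3.77232112e-06]), 'tool_pos': array([ 0.28051372, -0.55787821,  0.23018196]), 'tool_rot': array([-3.05498009e+00, -7.24633383e-01,  3.69360778e-04]), 'contact_force': array([ 0.40488307, -0.16848964,  0.61021185]), 'wrist_torque': array([ 0.02453633, -0.00935012,  0.03735362]), 'grip_force': 0.0, 'opening': 0.08585608227864312}
[[ 0.893  0.449 -0.001]
 [ 0.449 -0.893  0.002]
 [ 0.    -0.002 -1.   ]]
{'camera_matrix': array([[367.19043789,   0.        , 259.10134996],
       [  0.        , 367.19043789, 195.73689089],
       [  0.        ,   0.        ,   1.        ]]), 'R': array([[ 2.41318892e-02, -9.99700783e-01,  3.99962874e-03],
       [-9.85835323e-01, -2.44610175e-02, -1.65922798e-01],
       [ 1.65970986e-01,  6.10552799e-05, -9.86130634e-
[... 265 characters left out ...]
68141,  0.02144187],
       [ 0.34080753, -0.39660648, -0.85238109],
       [-0.52396264,  0.67266368, -0.52248131]]), 't': array([-0.44275967, -0.13724174,  1.82914166])}
{'camera_matrix': array([[276.32145798,   0.        , 258.32796352],
       [  0.        , 276.32145798, 193.35529962],
       [  0.        ,   0.        ,   1.        ]]), 'T_tool_cam': array([[-8.50741028e-04, -9.65054831e-01, -2.62046656e-01,
         6.62882593e-02],
       [ 9.99999635e-01, -7.99358731e-04, -3.02677828e-04,
        -3.58026915e-04],
       [ 8.26314183e-05, -2.62046818e-01,  9.65055158e-01,
        -1.42099148e-01],
       [ 0.00000000e+00,  0.00000000e+00,  0.00000000e+00,
         1.00000000e+00]])}
```

View pics/top.png

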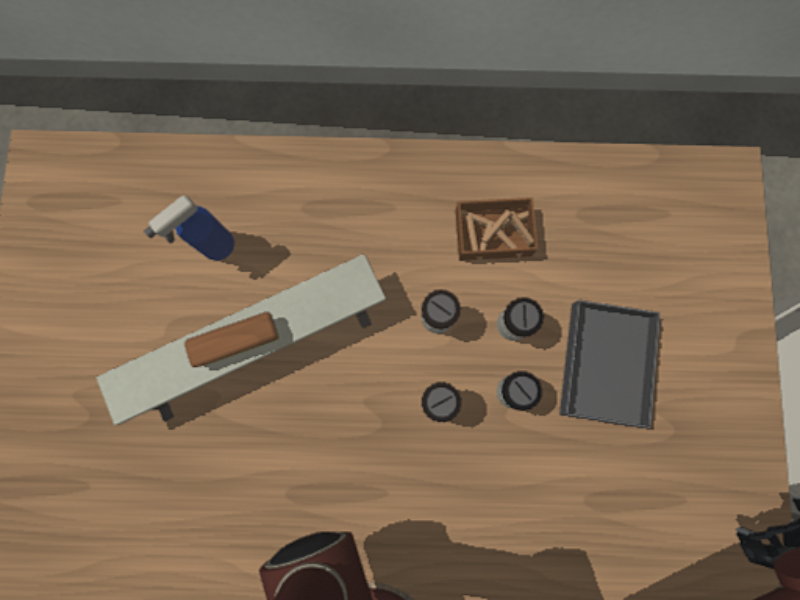

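View pics/scene.png

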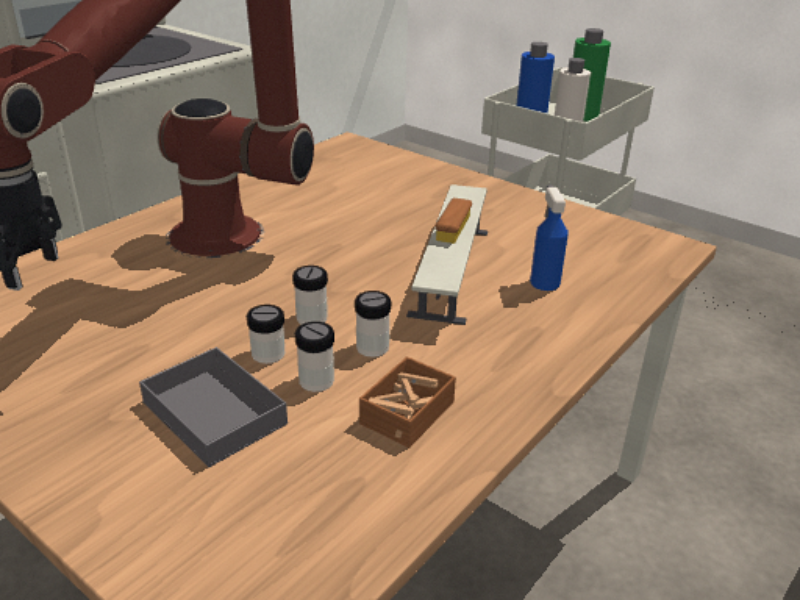

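The top view shows 4 tubs: caps at (440,308), (522,318), (441,401) and (521,391). The brush is at (232,340) on the shelf, the tray is at (612,365), and the pegs and spray bottle are beyond them. I'll measure from depth.

```bash
cat > meas.py <<'E'
from h import *
import sys
def rect(P):
    (c,s,a)=cv2.minAreaRect((P[:,:2]*1000).astype(np.float32)); 
    if s[0]<s[1]: s=s[::-1]; a+=90
    return np.round(c,1),np.round(s,1),round((a+90)%180-90,2)
def caps(W,seeds,r=.06):
    out=[]
    for (x,y) in seeds:
        m=(np.hypot(W[...,0]-x,W[...,1]-y)<r)&(W[...,2]>.05)&(W[...,2]<.13)
        P=W[m]; zt=np.median(P[P[:,2]>np.percentile(P[:,2],90)-.008][:,2]); T=P[abs(P[:,2]-zt)<.004]
        (c,rad)=cv2.minEnclosingCircle((T[:,:2]*1000).astype(np.float32)); out.append((np.round(c,1),round(rad,1),round(zt*1000,1),round(T[:,2].std()*1000,1),len(T)))
    return out
E
python3 - <<'E'
from meas import *
W=np.load("top.npy")
f=.64
seeds=[]
for u,v in[(440,308),(522,318),(441,401),(521,391)]: p=W[int(v*f),int(u*f)]; seeds.append(p[:2])
for r in caps(W,seeds): print(r)
def reg(u0,v0,u1,v1,z0,z1):
    P=W[int(v0*f):int(v1*f),int(u0*f):int(u1*f)].reshape(-1,3); P=P[(P[:,2]>z0)&(P[:,2]<z1)]; return P
P=reg(80,240,400,440,.09,.112);print("deck",rect(P),np.median(P[:,2]))
P=reg(170,300,290,380,.13,.15);print("brush",rect(P),np.median(P[:,2]))
P=reg(550,280,680,440,.03,.055);print("tray",rect(P),np.median(P[:,2]))
P=reg(550,280,680,440,.0,.012);print("floor",rect(P),np.median(P[:,2]))
W2=np.load("scene.npy")
for r in caps(W2,seeds,.045): print(r)
P=W2.reshape(-1,3);m=(P[:,2]>.13)&(P[:,2]<.15)&(abs(P[:,0]-.5)<.15)&(P[:,1]>.1)&(P[:,1]<.5);print(rect(P[m]))
E
```

```text
(array([ 587.8, -110.3]), 33.4, np.float64(108.5), np.float64(1.7), 456)
(array([ 577.5, -252.5]), 33.6, np.float64(107.7), np.float64(1.7), 461)
(array([ 430.9, -113.5]), 33.5, np.float64(105.6), np.float64(1.7), 505)
(array([ 453. , -251.9]), 33.7, np.float64(90.5), np.float64(1.7), 476)
deck (array([596.1, 260.6]), array([500. , 237.1]), -63.01) 0.09992564181703836
brush (array([523.7, 235.4]), array([148.9,  50.8]), -69.25) 0.14142793485067856
tray (array([ 507.6, -425.4]), array([210.2, 152.4]), -7.74) 0.043196765483346174
floor (array([ 520.7, -444.2]), array([304.9, 245.2]), -0.95) 0.0032046718583705128
(array([ 588.8, -109.8]), 35.7, np.float64(108.6), np.float64(1.7), 243)
(array([ 578.6, -251.8]), 34.7, np.float64(107.8), np.float64(1.7), 287)
(array([ 428.3, -116. ]), 37.6, np.float64(106.0), np.float64(1.7), 201)
(array([ 453.8, -252.4]), 36.7, np.float64(90.7), np.float64(1.6), 252)
(array([525.7, 232.8]), array([153.3,  50.2]), -69.77)
```

```bash
cat > plan.py <<'E'
# usage: plan.py x,y,z,psi[deg] ... : turn about tool z first, then shift, in tool axes, from the measured pose
from h import *
import sys
o=ctrl.get_obs(); p=np.array(o["tool_pos"]); R=Ro.from_rotvec(o["tool_rot"])
print("t",round(o["t"],2),"tcp",p.round(4),"open",round(o["opening"],4),"F",np.round(o["contact_force"],1),"q1,q6",np.degrees(o["q"][[0,5]]).round(0))
for a in sys.argv[1:]:
    x,y,z,s=map(float,a.split(",")); X=R.as_matrix()[:,0]; cur=np.degrees(np.arctan2(X[1],X[0]))
    dz=-((s-cur+180)%360-180)
    s=np.radians(cur-dz); G=Ro.from_matrix(np.array([[np.cos(s),np.sin(s),0],[np.sin(s),-np.cos(s),0],[0,0,-1]]))
    rv=np.degrees((R.inv()*G).as_rotvec()); d=np.array([x,y,z])-p; l=G.inv().apply(d)
    print(a,"rot",rv.round(2),"rows",int(np.ceil(np.linalg.norm(rv)/8.55)),"| lin",l.round(4),"rows",int(np.ceil(np.linalg.norm(l)/.048)))
    p=np.array([x,y,z]); R=G
E
python3 - <<'E'
from meas import *
W=np.load("top.npy"); Z=W[...,2]
m=(abs(Z-.1)<.006).astype(np.uint8); n,l,s,_=cv2.connectedComponentsWithStats(m); i=1+s[1:,4].argmax()
print("deck",rect(W[l==i]),s[i])
f=.64
P=W[int(190*f):int(265*f),int(140*f):int(240*f)].reshape(-1,3);P=P[(P[:,2]>.02)&(P[:,2]<.3)]; print("spray",P.min(0),P.max(0)); Q=P[P[:,2]<.15]; print(Q.min(0),Q.max(0),np.median(Q,0))
P=W[int(190*f):int(268*f),int(450*f):int(545*f)].reshape(-1,3);P=P[P[:,2]>.045]; print("pegs",P.min(0),P.max(0))
E
python3 plan.py 0.5245,0.2345,0.21,110.5 0.5245,0.2345,0.111,110.5
```

```text
deck (array([531. , 227.5]), array([500. ,  91.2]), -63.06) [  62  163  185  109 5143]
spray [0.67435381 0.28094703 0.02035262] [0.75051015 0.36491572 0.21437301]
[0.68254393 0.28094703 0.02035262] [0.75051015 0.35329736 0.14994404] [0.7025517  0.2948428  0.11545097]
pegs [ 0.69960807 -0.28930381  0.04503882] [ 0.81184321 -0.141958    0.06018241]
t 0.1 tcp [ 0.2805 -0.5579  0.2302] open 0.0859 F [ 0.4 -0.2  0.6] q1,q6 [-70.  -7.]
0.5245,0.2345,0.21,110.5 rot [-8.000e-02 -9.000e-02 -8.381e+01] rows 10 | lin [0.6568 0.506  0.0202] rows 18
0.5245,0.2345,0.111,110.5 rot [0. 0. 0.] rows 1 | lin [0.    0.    0.099] rows 3
```

Call:
jog_arm([
  {"delta_rot": [0,0,-8.38],"linear": [0,0,0],"grip": 0.078},
  {"delta_rot": [0,0,-8.38],"linear": [0,0,0],"grip": 0.078},
  {"delta_rot": [0,0,-8.38],"linear": [0,0,0],"grip": 0.078},
  {"delta_rot": [0,0,-8.38],"linear": [0,0,0],"grip": 0.078},
  {"delta_rot": [0,0,-8.38],"linear": [0,0,0],"grip": 0.078},
  {"delta_rot": [0,0,-8.38],"linear": [0,0,0],"grip": 0.078},
  {"delta_rot": [0,0,-8.38],"linear": [0,0,0],"grip": 0.078},
  {"delta_rot": [0,0,-8.38],"linear": [0,0,0],"grip": 0.078},
  {"delta_rot": [0,0,-8.38],"linear": [0,0,0],"grip": 0.078},
  {"delta_rot": [0,0,-8.38],"linear": [0,0,0],"grip": 0.078},
])

```text
t: 1.1
tool_pos: [0.2806, -0.5581, 0.2306]
tool_rot: [-1.783, -2.586, -0.001]
contact_force: [-0.3, -0.1, -0.0]
opening: 0.0782
grip_force: 0.0
```

Call:
jog_arm([
  {"delta_rot": [0,0,0],"linear": [0.036,0.028,0.001],"grip": 0.078},
  {"delta_rot": [0,0,0],"linear": [0.036,0.028,0.001],"grip": 0.078},
  {"delta_rot": [0,0,0],"linear": [0.036,0.028,0.001],"grip": 0.078},
  {"delta_rot": [0,0,0],"linear": [0.036,0.028,0.001],"grip": 0.078},
  {"delta_rot": [0,0,0],"linear": [0.036,0.028,0.001],"grip": 0.078},
  {"delta_rot": [0,0,0],"linear": [0.036,0.028,0.001],"grip": 0.078},
  {"delta_rot": [0,0,0],"linear": [0.036,0.028,0.001],"grip": 0.078},
  {"delta_rot": [0,0,0],"linear": [0.036,0.028,0.001],"grip": 0.078},
  {"delta_rot": [0,0,0],"linear": [0.036,0.028,0.001],"grip": 0.078},
  {"delta_rot": [0,0,0],"linear": [0.036,0.028,0.001],"grip": 0.078},
])

```text
t: 2.1
tool_pos: [0.4169, -0.1213, 0.2209]
tool_rot: [1.791, 2.581, 0.0]
contact_force: [0.0, 0.3, 0.2]
opening: 0.0779
grip_force: 0.0
```

Call:
jog_arm([
  {"delta_rot": [0,0,0],"linear": [0.036,0.028,0.001],"grip": 0.078},
  {"delta_rot": [0,0,0],"linear": [0.036,0.028,0.001],"grip": 0.078},
  {"delta_rot": [0,0,0],"linear": [0.036,0.028,0.001],"grip": 0.078},
  {"delta_rot": [0,0,0],"linear": [0.036,0.028,0.001],"grip": 0.078},
  {"delta_rot": [0,0,0],"linear": [0.036,0.028,0.001],"grip": 0.078},
  {"delta_rot": [0,0,0],"linear": [0.036,0.028,0.001],"grip": 0.078},
  {"delta_rot": [0,0,0],"linear": [0.036,0.028,0.001],"grip": 0.078},
  {"delta_rot": [0,0,0],"linear": [0.036,0.028,0.001],"grip": 0.078},
  {"delta_rot": [0,0,0],"linear": [0,0,0],"grip": 0.078},
  {"delta_rot": [0,0,0],"linear": [0,0,0],"grip": 0.078},
])

```text
t: 3.1
tool_pos: [0.5256, 0.2257, 0.2123]
tool_rot: [-1.788, -2.582, 0.003]
contact_force: [-0.1, -0.6, -0.9]
opening: 0.0784
grip_force: 0.0
```

```bash
python3 plan.py 0.5245,0.2345,0.21,110.5 0.5245,0.2345,0.111,110.5; python3 - <<'E'
from meas import *
im,d,W=cloud("wrist"); P=W.reshape(-1,3);m=(P[:,2]>.13)&(P[:,2]<.15)&(abs(P[:,0]-.52)<.12)&(abs(P[:,1]-.235)<.12);print(rect(P[m]),np.median(P[m][:,2])); save(im,"w1")
E
```

```text
t 3.1 tcp [0.5256 0.2257 0.2123] open 0.0784 F [-0.1 -0.6 -0.9] q1,q6 [16. -5.]
0.5245,0.2345,0.21,110.5 rot [-0.11  0.01  0.1 ] rows 1 | lin [0.0086 0.0021 0.0023] rows 1
0.5245,0.2345,0.111,110.5 rot [0. 0. 0.] rows 0 | lin [0.    0.    0.099] rows 3
(array([523.9, 238.8]), array([147.3,  50.2]), -69.05) 0.14120530273657783
```

Call:
jog_arm([
  {"delta_rot": [0,0,0],"linear": [0.009,0.002,0.001],"grip": 0.078},
  {"delta_rot": [0,0,0],"linear": [0,0,0.03],"grip": 0.078},
  {"delta_rot": [0,0,0],"linear": [0,0,0.03],"grip": 0.078},
  {"delta_rot": [0,0,0],"linear": [0,0,0.025],"grip": 0.078},
  {"delta_rot": [0,0,0],"linear": [0,0,0.015],"grip": 0.078},
  {"delta_rot": [0,0,0],"linear": [0,0,0],"grip": 0.078},
  {"delta_rot": [0,0,0],"linear": [0,0,0],"grip": 0.03},
  {"delta_rot": [0,0,0],"linear": [0,0,0],"grip": 0.03},
  {"delta_rot": [0,0,0],"linear": [0,0,0],"grip": 0.03},
  {"delta_rot": [0,0,0],"linear": [0,0,0],"grip": 0.03},
], newtons=45)

```text
t: 4.15
tool_pos: [0.5262, 0.2345, 0.1146]
tool_rot: [1.79, 2.579, 0.005]
contact_force: [0.2, 0.0, 5.9]
opening: 0.0497
grip_force: 49.5
```

Call:
jog_arm([
  {"delta_rot": [0,0,0],"linear": [0,0,0],"grip": 0.03},
  {"delta_rot": [0,0,0],"linear": [0,0,0],"grip": 0.03},
  {"delta_rot": [0,0,0],"linear": [0,0,-0.02],"grip": 0.03},
  {"delta_rot": [0,0,0],"linear": [0,0,-0.03],"grip": 0.03},
  {"delta_rot": [0,0,0],"linear": [0,0,-0.03],"grip": 0.03},
  {"delta_rot": [0,0,0],"linear": [0,0,-0.03],"grip": 0.03},
  {"delta_rot": [0,0,0],"linear": [0,0,0],"grip": 0.03},
])

```text
t: 4.85
tool_pos: [0.5272, 0.235, 0.2279]
tool_rot: [1.787, 2.576, 0.012]
contact_force: [0.3, 0.1, -1.1]
opening: 0.0492
grip_force: 49.0
```

```bash
python3 plan.py 0.5075,-0.4255,0.222,171.9 0.5075,-0.4255,0.018,171.9
```

```text
t 4.85 tcp [0.5272 0.235  0.2279] open 0.0492 F [ 0.3  0.1 -1.1] q1,q6 [17. -4.]
0.5075,-0.4255,0.222,171.9 rot [  0.47   0.32 -61.4 ] rows 8 | lin [-0.0736 -0.6567  0.0059] rows 14
0.5075,-0.4255,0.018,171.9 rot [0. 0. 0.] rows 1 | lin [0.    0.    0.204] rows 5
```

Call:
jog_arm([
  {"delta_rot": [0.06,0.04,-7.68],"linear": [0,0,0],"grip": 0.03},
  {"delta_rot": [0.06,0.04,-7.68],"linear": [0,0,0],"grip": 0.03},
  {"delta_rot": [0.06,0.04,-7.68],"linear": [0,0,0],"grip": 0.03},
  {"delta_rot": [0.06,0.04,-7.68],"linear": [0,0,0],"grip": 0.03},
  {"delta_rot": [0.06,0.04,-7.68],"linear": [0,0,0],"grip": 0.03},
  {"delta_rot": [0.06,0.04,-7.68],"linear": [0,0,0],"grip": 0.03},
  {"delta_rot": [0.06,0.04,-7.68],"linear": [0,0,0],"grip": 0.03},
  {"delta_rot": [0.06,0.04,-7.68],"linear": [0,0,0],"grip": 0.03},
])

```text
t: 5.65
tool_pos: [0.5238, 0.2339, 0.2201]
tool_rot: [-0.212, -3.123, 0.007]
contact_force: [-0.6, 0.2, -1.3]
opening: 0.0491
grip_force: 48.7
```

Call:
jog_arm([
  {"delta_rot": [0,0,0],"linear": [-0.0037,-0.033,0],"grip": 0.03},
  {"delta_rot": [0,0,0],"linear": [-0.0037,-0.033,0],"grip": 0.03},
  {"delta_rot": [0,0,0],"linear": [-0.0037,-0.033,0],"grip": 0.03},
  {"delta_rot": [0,0,0],"linear": [-0.0037,-0.033,0],"grip": 0.03},
  {"delta_rot": [0,0,0],"linear": [-0.0037,-0.033,0],"grip": 0.03},
  {"delta_rot": [0,0,0],"linear": [-0.0037,-0.033,0],"grip": 0.03},
  {"delta_rot": [0,0,0],"linear": [-0.0037,-0.033,0],"grip": 0.03},
  {"delta_rot": [0,0,0],"linear": [-0.0037,-0.033,0],"grip": 0.03},
  {"delta_rot": [0,0,0],"linear": [-0.0037,-0.033,0],"grip": 0.03},
  {"delta_rot": [0,0,0],"linear": [-0.0037,-0.033,0],"grip": 0.03},
])

```text
t: 6.65
tool_pos: [0.514, -0.0988, 0.2214]
tool_rot: [-0.22, -3.123, 0.004]
contact_force: [-0.0, 0.4, -1.9]
opening: 0.0493
grip_force: 48.8
```

Call:
jog_arm([
  {"delta_rot": [0,0,0],"linear": [-0.0037,-0.033,0],"grip": 0.03},
  {"delta_rot": [0,0,0],"linear": [-0.0037,-0.033,0],"grip": 0.03},
  {"delta_rot": [0,0,0],"linear": [-0.0037,-0.033,0],"grip": 0.03},
  {"delta_rot": [0,0,0],"linear": [-0.0037,-0.033,0],"grip": 0.03},
  {"delta_rot": [0,0,0],"linear": [-0.0037,-0.033,0],"grip": 0.03},
  {"delta_rot": [0,0,0],"linear": [-0.0037,-0.033,0],"grip": 0.03},
  {"delta_rot": [0,0,0],"linear": [-0.0037,-0.033,0],"grip": 0.03},
  {"delta_rot": [0,0,0],"linear": [-0.0037,-0.033,0],"grip": 0.03},
  {"delta_rot": [0,0,0],"linear": [-0.0037,-0.033,0],"grip": 0.03},
  {"delta_rot": [0,0,0],"linear": [-0.0037,-0.033,0],"grip": 0.03},
])

```text
t: 7.65
tool_pos: [0.5046, -0.4304, 0.2219]
tool_rot: [-0.22, -3.123, 0.002]
contact_force: [0.3, -0.9, -1.6]
opening: 0.0494
grip_force: 48.8
```

Call:
jog_arm([
  {"delta_rot": [0,0,0],"linear": [0,0,0],"grip": 0.03},
  {"delta_rot": [0,0,0],"linear": [0,0,0],"grip": 0.03},
])

```text
t: 7.85
tool_pos: [0.5046, -0.4295, 0.2222]
tool_rot: [-0.222, -3.123, 0.001]
contact_force: [-0.6, 0.7, -1.1]
opening: 0.0491
grip_force: 48.8
```

```bash
python3 plan.py 0.5075,-0.4255,0.021,172.1
```

```text
t 7.85 tcp [ 0.5046 -0.4295  0.2222] open 0.0491 F [-0.6  0.7 -1.1] q1,q6 [ -47. -128.]
0.5075,-0.4255,0.021,172.1 rot [-0.09 -0.63 -0.23] rows 1 | lin [-0.0023  0.0044  0.2012] rows 5
```

Call:
jog_arm([
  {"delta_rot": [0,-0.6,-0.2],"linear": [-0.002,0.004,0.03],"grip": 0.03},
  {"delta_rot": [0,0,0],"linear": [0,0,0.045],"grip": 0.03},
  {"delta_rot": [0,0,0],"linear": [0,0,0.045],"grip": 0.03},
  {"delta_rot": [0,0,0],"linear": [0,0,0.04],"grip": 0.03},
  {"delta_rot": [0,0,0],"linear": [0,0,0.025],"grip": 0.03},
  {"delta_rot": [0,0,0],"linear": [0,0,0.016],"grip": 0.03},
  {"delta_rot": [0,0,0],"linear": [0,0,0],"grip": 0.03},
  {"delta_rot": [0,0,0],"linear": [0,0,0],"grip": 0.07},
  {"delta_rot": [0,0,0],"linear": [0,0,0],"grip": 0.07},
  {"delta_rot": [0,0,0],"linear": [0,0,0],"grip": 0.07},
])

```text
t: 8.85
tool_pos: [0.5089, -0.4278, 0.0256]
tool_rot: [0.215, 3.13, -0.01]
contact_force: [-0.4, 0.4, 0.1]
opening: 0.07
grip_force: 0.0
```

Call:
jog_arm([
  {"delta_rot": [0,0,0],"linear": [0,0,0],"grip": 0.07},
  {"delta_rot": [0,0,0],"linear": [0,0,-0.02],"grip": 0.07},
  {"delta_rot": [0,0,0],"linear": [0,0,-0.045],"grip": 0.085},
  {"delta_rot": [0,0,0],"linear": [0,0,-0.045],"grip": 0.085},
  {"delta_rot": [0,0,0],"linear": [0,0,-0.045],"grip": 0.085},
  {"delta_rot": [0,0,0],"linear": [0,0,-0.025],"grip": 0.085},
  {"delta_rot": [0,0,0],"linear": [0,0,0],"grip": 0.085},
])

```text
t: 9.55
tool_pos: [0.5097, -0.4283, 0.2108]
tool_rot: [0.215, 3.124, -0.019]
contact_force: [-0.1, -0.9, -0.6]
opening: 0.0848
grip_force: 0.0
```

```bash
python3 plan.py 0.578,-0.252,0.18,100 ; python3 - <<'E'
from meas import *
im,d,W=cloud("top"); 
for r in caps(W,[(.588,-.11),(.578,-.252),(.431,-.114),(.453,-.252)]): print(r)
im,d,W=cloud("wrist"); P=W.reshape(-1,3);m=(P[:,2]>.03)&(P[:,2]<.055)&(abs(P[:,0]-.507)<.1)&(abs(P[:,1]+.425)<.06);print(rect(P[m]),np.median(P[m][:,2]));save(im,"w2")
E
```

```text
t 9.55 tcp [ 0.5097 -0.4283  0.2108] open 0.0848 F [-0.1 -0.9 -0.6] q1,q6 [ -46. -128.]
0.578,-0.252,0.18,100 rot [-0.17  0.95 72.12] rows 9 | lin [0.1618 0.0978 0.0308] rows 4
(array([ 587.8, -110.1]), 33.3, np.float64(108.7), np.float64(1.6), 455)
(array([ 578.3, -252.5]), 33.2, np.float64(108.0), np.float64(1.7), 458)
(array([ 431.2, -113.6]), 33.2, np.float64(105.7), np.float64(1.6), 493)
(array([ 453.7, -252.1]), 33.8, np.float64(90.8), np.float64(1.7), 479)
(array([ 507., -425.]), array([199.9, 119.9]), 0.02) 0.045135970406688514
```

View pics/w2.png

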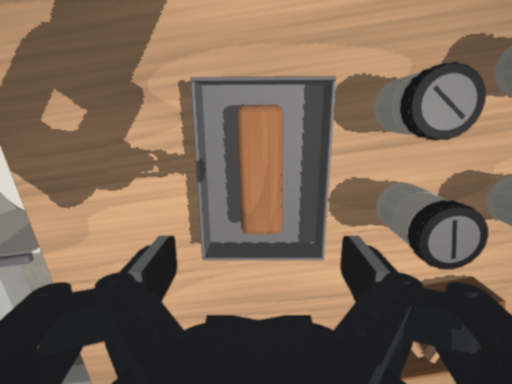

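```bash
python3 plan.py 0.431,-0.1138,0.17,120 0.431,-0.1138,0.07,120
```

```text
t 9.65 tcp [ 0.5077 -0.4262  0.2041] open 0.0849 F [ 1.6  1.3 -1.4] q1,q6 [ -46. -128.]
0.431,-0.1138,0.17,120 rot [-0.19  0.29 52.13] rows 7 | lin [0.3089 0.0898 0.0341] rows 7
0.431,-0.1138,0.07,120 rot [0. 0. 0.] rows 0 | lin [0.  0.  0.1] rows 3
```

Call:
jog_arm([
  {"delta_rot": [0,0,7.45],"linear": [0,0,0],"grip": 0.085},
  {"delta_rot": [0,0,7.45],"linear": [0,0,0],"grip": 0.085},
  {"delta_rot": [0,0,7.45],"linear": [0,0,0],"grip": 0.085},
  {"delta_rot": [0,0,7.45],"linear": [0,0,0],"grip": 0.085},
  {"delta_rot": [0,0,7.45],"linear": [0,0,0],"grip": 0.085},
  {"delta_rot": [0,0,7.45],"linear": [0,0,0],"grip": 0.085},
  {"delta_rot": [0,0,7.45],"linear": [0,0,0],"grip": 0.085},
])

```text
t: 10.35
tool_pos: [0.5066, -0.425, 0.2]
tool_rot: [-1.578, -2.715, 0.003]
contact_force: [0.4, -0.0, 0.5]
opening: 0.0851
grip_force: 0.0
```

Call:
jog_arm([
  {"delta_rot": [0,0,0],"linear": [0.0386,0.0112,0.004],"grip": 0.085},
  {"delta_rot": [0,0,0],"linear": [0.0386,0.0112,0.004],"grip": 0.085},
  {"delta_rot": [0,0,0],"linear": [0.0386,0.0112,0.004],"grip": 0.085},
  {"delta_rot": [0,0,0],"linear": [0.0386,0.0112,0.004],"grip": 0.085},
  {"delta_rot": [0,0,0],"linear": [0.0386,0.0112,0.004],"grip": 0.085},
  {"delta_rot": [0,0,0],"linear": [0.0386,0.0112,0.004],"grip": 0.085},
  {"delta_rot": [0,0,0],"linear": [0.0386,0.0112,0.005],"grip": 0.085},
  {"delta_rot": [0,0,0],"linear": [0.0386,0.0112,0.005],"grip": 0.085},
  {"delta_rot": [0,0,0],"linear": [0,0,0],"grip": 0.085},
  {"delta_rot": [0,0,0],"linear": [0,0,0],"grip": 0.085},
])

```text
t: 11.35
tool_pos: [0.4298, -0.1129, 0.1658]
tool_rot: [1.569, 2.722, -0.006]
contact_force: [0.1, -0.5, 0.1]
opening: 0.0851
grip_force: 0.0
```

```bash
python3 plan.py 0.431,-0.1138,0.07,120
```

```text
t 11.35 tcp [ 0.4298 -0.1129  0.1658] open 0.0851 F [ 0.1 -0.5  0.1] q1,q6 [-24. -54.]
0.431,-0.1138,0.07,120 rot [-0.19  0.11  0.08] rows 1 | lin [-0.0013  0.0006  0.0958] rows 2
```

Call:
jog_arm([
  {"delta_rot": [-0.2,0.1,0],"linear": [-0.001,0.0005,0.035],"grip": 0.085},
  {"delta_rot": [0,0,0],"linear": [0,0,0.035],"grip": 0.085},
  {"delta_rot": [0,0,0],"linear": [0,0,0.026],"grip": 0.085},
  {"delta_rot": [0,0,0],"linear": [0,0,0],"grip": 0.085},
  {"delta_rot": [0,0,0],"linear": [0,0,0],"grip": 0.05},
  {"delta_rot": [0,0,0],"linear": [0,0,0],"grip": 0.05},
  {"delta_rot": [0,0,0],"linear": [0,0,0],"grip": 0.05},
  {"delta_rot": [0,0,0],"linear": [0,0,0],"grip": 0.05},
  {"delta_rot": [0,0,0],"linear": [0,0,0],"grip": 0.05},
], newtons=50)

```text
t: 12.25
tool_pos: [0.4334, -0.1156, 0.0735]
tool_rot: [1.568, 2.714, 0.001]
contact_force: [0.2, -2.0, 2.2]
opening: 0.0648
grip_force: 56.1
```

Call:
jog_arm([
  {"delta_rot": [0,0,8.5],"linear": [0,0,0],"grip": 0.05},
  {"delta_rot": [0,0,8.5],"linear": [0,0,0],"grip": 0.05},
  {"delta_rot": [0,0,8.5],"linear": [0,0,0],"grip": 0.05},
  {"delta_rot": [0,0,8.5],"linear": [0,0,0],"grip": 0.05},
  {"delta_rot": [0,0,8.5],"linear": [0,0,0],"grip": 0.05},
  {"delta_rot": [0,0,8.5],"linear": [0,0,0],"grip": 0.05},
  {"delta_rot": [0,0,0],"linear": [0,0,0],"grip": 0.05},
])

```text
t: 12.95
tool_pos: [0.4328, -0.115, 0.0733]
tool_rot: [2.586, 1.777, 0.005]
contact_force: [-0.6, 0.8, 5.8]
opening: 0.0649
grip_force: 56.7
```

```bash
python3 plan.py 0.431,-0.1138,0.21,80 0.4495,0.388,0.21,80 0.4495,0.388,0.171,80; python3 -c "
from h import *
print(ctrl.get_obs()['wrist_torque'],ctrl.get_obs()['grip_force'])"
```

```text
t 12.95 tcp [ 0.4328 -0.115   0.0733] open 0.0649 F [-0.6  0.8  5.8] q1,q6 [-24.  -3.]
0.431,-0.1138,0.21,80 rot [ 2.9e-01  1.0e-02 -1.1e+01] rows 2 | lin [ 0.0008 -0.002  -0.1367] rows 3
0.4495,0.388,0.21,80 rot [0. 0. 0.] rows 0 | lin [ 0.4974 -0.0689  0.    ] rows 11
0.4495,0.388,0.171,80 rot [0. 0. 0.] rows 0 | lin [0.    0.    0.039] rows 1
[ 0.08280986  0.23293362 -0.05679392] 56.6844516992569
```

```bash
python3 plan.py 0.4328,-0.115,0.215,69 0.4495,0.388,0.215,69
```

```text
t 12.95 tcp [ 0.4328 -0.115   0.0733] open 0.0649 F [-0.6  0.8  5.8] q1,q6 [-24.  -3.]
0.4328,-0.115,0.215,69 rot [ 0.29 -0.01  0.  ] rows 1 | lin [-0.     -0.     -0.1417] rows 3
0.4495,0.388,0.215,69 rot [0. 0. 0.] rows 0 | lin [ 0.4756 -0.1647  0.    ] rows 11
```

Call:
jog_arm([
  {"delta_rot": [0,0,0],"linear": [0,0,-0.01],"grip": 0.05},
  {"delta_rot": [0,0,0],"linear": [0,0,-0.03],"grip": 0.05},
  {"delta_rot": [0,0,0],"linear": [0,0,-0.04],"grip": 0.05},
  {"delta_rot": [0,0,0],"linear": [0,0,-0.04],"grip": 0.05},
  {"delta_rot": [0,0,0],"linear": [0,0,-0.022],"grip": 0.05},
  {"delta_rot": [0,0,0],"linear": [0,0,0],"grip": 0.05},
])

```text
t: 13.55
tool_pos: [0.4332, -0.1152, 0.2177]
tool_rot: [2.58, 1.777, 0.009]
contact_force: [1.3, 0.3, -3.8]
opening: 0.0646
grip_force: 57.9
```

Call:
jog_arm([
  {"delta_rot": [0.3,0,0],"linear": [0.02,-0.007,0],"grip": 0.05},
  {"delta_rot": [0,0,0],"linear": [0.04,-0.0138,0],"grip": 0.05},
  {"delta_rot": [0,0,0],"linear": [0.04,-0.0138,0],"grip": 0.05},
  {"delta_rot": [0,0,0],"linear": [0.04,-0.0138,0],"grip": 0.05},
  {"delta_rot": [0,0,0],"linear": [0.04,-0.0138,0],"grip": 0.05},
  {"delta_rot": [0,0,0],"linear": [0.04,-0.0138,0],"grip": 0.05},
  {"delta_rot": [0,0,0],"linear": [0.04,-0.0138,0],"grip": 0.05},
  {"delta_rot": [0,0,0],"linear": [0.04,-0.0138,0],"grip": 0.05},
  {"delta_rot": [0,0,0],"linear": [0.04,-0.0138,0],"grip": 0.05},
  {"delta_rot": [0,0,0],"linear": [0.04,-0.0138,0],"grip": 0.05},
])

```text
t: 14.55
tool_pos: [0.4435, 0.2883, 0.2107]
tool_rot: [-2.586, -1.78, 0.01]
contact_force: [1.1, -0.8, -4.4]
opening: 0.0646
grip_force: 57.7
```

Call:
jog_arm([
  {"delta_rot": [0,0,0],"linear": [0.04,-0.0138,0],"grip": 0.05},
  {"delta_rot": [0,0,0],"linear": [0.04,-0.0138,0],"grip": 0.05},
  {"delta_rot": [0,0,0],"linear": [0.0155,-0.0055,0],"grip": 0.05},
  {"delta_rot": [0,0,0],"linear": [0,0,0],"grip": 0.05},
  {"delta_rot": [0,0,0],"linear": [0,0,0],"grip": 0.05},
])

```text
t: 15.05
tool_pos: [0.4478, 0.3872, 0.2117]
tool_rot: [-2.588, -1.78, 0.009]
contact_force: [-0.7, 0.5, -4.2]
opening: 0.0645
grip_force: 57.7
```

```bash
python3 plan.py 0.4495,0.388,0.1745,69
```

```text
t 15.05 tcp [0.4478 0.3872 0.2117] open 0.0645 F [-0.7  0.5 -4.2] q1,q6 [34. 55.]
0.4495,0.388,0.1745,69 rot [-0.22  0.23  0.05] rows 1 | lin [0.0014 0.0013 0.0372] rows 1
```

Call:
jog_arm([
  {"delta_rot": [-0.2,0.2,0],"linear": [0.0014,0.0013,0.012],"grip": 0.05},
  {"delta_rot": [0,0,0],"linear": [0,0,0.011],"grip": 0.05},
  {"delta_rot": [0,0,0],"linear": [0,0,0.009],"grip": 0.05},
  {"delta_rot": [0,0,0],"linear": [0,0,0.005],"grip": 0.05},
  {"delta_rot": [0,0,0],"linear": [0,0,0.002],"grip": 0.05},
  {"delta_rot": [0,0,0],"linear": [0,0,0],"grip": 0.05},
  {"delta_rot": [0,0,0],"linear": [0,0,0],"grip": 0.05},
])

```text
t: 15.75
tool_pos: [0.4509, 0.3892, 0.1758]
tool_rot: [-2.589, -1.779, -0.008]
contact_force: [-1.0, 0.1, -4.9]
opening: 0.0644
grip_force: 57.8
```

Call:
jog_arm([
  {"delta_rot": [0,0,0],"linear": [0,0,0],"grip": 0.085},
  {"delta_rot": [0,0,0],"linear": [0,0,0],"grip": 0.085},
  {"delta_rot": [0,0,0],"linear": [0,0,0],"grip": 0.085},
  {"delta_rot": [0,0,0],"linear": [0,0,0],"grip": 0.085},
  {"delta_rot": [0,0,0],"linear": [0,0,-0.02],"grip": 0.085},
  {"delta_rot": [0,0,0],"linear": [0,0,-0.03],"grip": 0.085},
  {"delta_rot": [0,0,0],"linear": [0,0,-0.03],"grip": 0.085},
  {"delta_rot": [0,0,0],"linear": [0,0,0],"grip": 0.085},
])

```text
t: 16.55
tool_pos: [0.4526, 0.3904, 0.2617]
tool_rot: [-2.589, -1.779, -0.023]
contact_force: [0.6, 0.5, 0.2]
opening: 0.0851
grip_force: 0.0
```

```bash
cat > look.py <<'E'
from meas import *
C=np.array([.531,.2275]); a=np.radians(-63.06); L=np.array([np.cos(a),np.sin(a)]); N=np.array([-L[1],L[0]])
im,d,W=cloud("top"); np.save("top2.npy",W)
for s in [(.588,-.11),(.578,-.252),(.431,-.114),(.453,-.252)]:
    try: print(s,caps(W,[s])[0])
    except Exception as e: print(s,"none")
V=W.copy(); 
m=(V[...,2]>.175)&(V[...,2]<.215)&(np.hypot(V[...,0]-C[0],V[...,1]-C[1])<.27)&(abs((V[...,:2]-C)@N)<.06)
n,l,st,_=cv2.connectedComponentsWithStats(m.astype(np.uint8))
for i in range(1,n):
    if st[i,4]>150:
        P=W[l==i]; c,r=cv2.minEnclosingCircle((P[P[:,2]>np.median(P[:,2])-.005][:,:2]*1000).astype(np.float32)); c=np.array(c)/1000
        print("shelf: along",((c-C)@L).round(4),"across",((c-C)@N).round(4),"z",np.median(P[:,2]).round(4),"std",P[:,2].std().round(4),"r",round(r,1))
E
python3 look.py; python3 plan.py 0.4535,-0.2522,0.2,120 0.4535,-0.2522,0.055,120
```

```text
(0.588, -0.11) (array([ 588.5, -110.5]), 33.1, np.float64(108.5), np.float64(1.6), 460)
(0.578, -0.252) (array([ 577.5, -252.3]), 33.4, np.float64(107.8), np.float64(1.7), 464)
(0.431, -0.114) none
(0.453, -0.252) (array([ 453.3, -251.9]), 33.8, np.float64(90.7), np.float64(1.7), 480)
shelf: along -0.1826 across 0.0044 z 0.2048 std 0.0063 r 33.7
t 16.6 tcp [0.4517 0.3897 0.2588] open 0.0852 F [-0.9  1.   0.6] q1,q6 [34. 55.]
0.4535,-0.2522,0.2,120 rot [  0.51  -0.33 -51.02] rows 6 | lin [-0.5568 -0.3194  0.0588] rows 14
0.4535,-0.2522,0.055,120 rot [0. 0. 0.] rows 0 | lin [0.    0.    0.145] rows 4
```

Call:
jog_arm([
  {"delta_rot": [0.1,-0.06,-8.5],"linear": [0,0,0],"grip": 0.085},
  {"delta_rot": [0.1,-0.06,-8.5],"linear": [0,0,0],"grip": 0.085},
  {"delta_rot": [0.1,-0.06,-8.5],"linear": [0,0,0],"grip": 0.085},
  {"delta_rot": [0.1,-0.06,-8.5],"linear": [0,0,0],"grip": 0.085},
  {"delta_rot": [0.1,-0.06,-8.5],"linear": [0,0,0],"grip": 0.085},
  {"delta_rot": [0,0,-8.5],"linear": [0,0,0],"grip": 0.085},
])

```text
t: 17.2
tool_pos: [0.4498, 0.3885, 0.2533]
tool_rot: [-1.561, -2.721, 0.011]
contact_force: [-0.4, -0.8, 0.8]
opening: 0.0852
grip_force: 0.0
```

Call:
jog_arm([
  {"delta_rot": [0,0,0],"linear": [-0.04,-0.023,0],"grip": 0.085},
  {"delta_rot": [0,0,0],"linear": [-0.04,-0.023,0],"grip": 0.085},
  {"delta_rot": [0,0,0],"linear": [-0.04,-0.023,0],"grip": 0.085},
  {"delta_rot": [0,0,0],"linear": [-0.04,-0.023,0.005],"grip": 0.085},
  {"delta_rot": [0,0,0],"linear": [-0.04,-0.023,0.005],"grip": 0.085},
  {"delta_rot": [0,0,0],"linear": [-0.04,-0.023,0.005],"grip": 0.085},
  {"delta_rot": [0,0,0],"linear": [-0.04,-0.023,0.005],"grip": 0.085},
  {"delta_rot": [0,0,0],"linear": [-0.04,-0.023,0.005],"grip": 0.085},
  {"delta_rot": [0,0,0],"linear": [-0.04,-0.023,0.005],"grip": 0.085},
  {"delta_rot": [0,0,0],"linear": [-0.04,-0.023,0.005],"grip": 0.085},
])

```text
t: 18.2
tool_pos: [0.4498, -0.0742, 0.2197]
tool_rot: [-1.569, -2.716, 0.008]
contact_force: [0.2, 1.1, 0.2]
opening: 0.0848
grip_force: 0.0
```

Call:
jog_arm([
  {"delta_rot": [0,0,0],"linear": [-0.04,-0.023,0.005],"grip": 0.085},
  {"delta_rot": [0,0,0],"linear": [-0.04,-0.023,0.005],"grip": 0.085},
  {"delta_rot": [0,0,0],"linear": [-0.04,-0.023,0.005],"grip": 0.085},
  {"delta_rot": [0,0,0],"linear": [-0.037,-0.0204,0.005],"grip": 0.085},
  {"delta_rot": [0,0,0],"linear": [0,0,0],"grip": 0.085},
  {"delta_rot": [0,0,0],"linear": [0,0,0],"grip": 0.085},
])

```text
t: 18.8
tool_pos: [0.4509, -0.2535, 0.2]
tool_rot: [-1.57, -2.713, 0.006]
contact_force: [0.5, -0.6, 0.6]
opening: 0.085
grip_force: 0.0
```

```bash
python3 plan.py 0.4535,-0.2522,0.055,120
```

```text
t 18.8 tcp [ 0.4509 -0.2535  0.2   ] open 0.085 F [ 0.5 -0.6  0.6] q1,q6 [-37. -67.]
0.4535,-0.2522,0.055,120 rot [-0.39 -0.23 -0.13] rows 1 | lin [-0.0002  0.0029  0.145 ] rows 4
```

Call:
jog_arm([
  {"delta_rot": [-0.4,-0.2,0],"linear": [0,0.003,0.045],"grip": 0.085},
  {"delta_rot": [0,0,0],"linear": [0,0,0.045],"grip": 0.085},
  {"delta_rot": [0,0,0],"linear": [0,0,0.035],"grip": 0.085},
  {"delta_rot": [0,0,0],"linear": [0,0,0.02],"grip": 0.085},
  {"delta_rot": [0,0,0],"linear": [0,0,0],"grip": 0.085},
  {"delta_rot": [0,0,0],"linear": [0,0,0],"grip": 0.05},
  {"delta_rot": [0,0,0],"linear": [0,0,0],"grip": 0.05},
  {"delta_rot": [0,0,0],"linear": [0,0,0],"grip": 0.05},
  {"delta_rot": [0,0,0],"linear": [0,0,0],"grip": 0.05},
  {"delta_rot": [0,0,0],"linear": [0,0,0],"grip": 0.05},
], newtons=50)

```text
t: 19.8
tool_pos: [0.4552, -0.2528, 0.0583]
tool_rot: [1.569, 2.716, -0.001]
contact_force: [-1.8, -0.1, 4.6]
opening: 0.0645
grip_force: 56.3
```

Call:
jog_arm([
  {"delta_rot": [0,0,8.5],"linear": [0,0,0],"grip": 0.05},
  {"delta_rot": [0,0,8.5],"linear": [0,0,0],"grip": 0.05},
  {"delta_rot": [0,0,8.5],"linear": [0,0,0],"grip": 0.05},
  {"delta_rot": [0,0,8.5],"linear": [0,0,0],"grip": 0.05},
  {"delta_rot": [0,0,8.5],"linear": [0,0,0],"grip": 0.05},
  {"delta_rot": [0,0,8.5],"linear": [0,0,0],"grip": 0.05},
  {"delta_rot": [0,0,0],"linear": [0,0,0],"grip": 0.05},
])

```text
t: 20.5
tool_pos: [0.4559, -0.2529, 0.0583]
tool_rot: [2.584, 1.775, 0.005]
contact_force: [1.5, 0.6, 4.3]
opening: 0.0647
grip_force: 56.3
```

```bash
python3 plan.py 0.454,-0.2525,0.2,69 0.504,0.281,0.2,69
```

```text
t 20.5 tcp [ 0.4559 -0.2529  0.0583] open 0.0647 F [1.5 0.6 4.3] q1,q6 [-37. -16.]
0.454,-0.2525,0.2,69 rot [ 0.39  0.07 -0.02] rows 1 | lin [-0.0003 -0.0019 -0.1417] rows 3
0.504,0.281,0.2,69 rot [0. 0. 0.] rows 0 | lin [ 0.516  -0.1445  0.    ] rows 12
```

Call:
jog_arm([
  {"delta_rot": [0,0,0],"linear": [0,0,-0.01],"grip": 0.05},
  {"delta_rot": [0,0,0],"linear": [0,0,-0.03],"grip": 0.05},
  {"delta_rot": [0,0,0],"linear": [0,0,-0.04],"grip": 0.05},
  {"delta_rot": [0,0,0],"linear": [0,0,-0.04],"grip": 0.05},
  {"delta_rot": [0,0,0],"linear": [0,0,-0.022],"grip": 0.05},
  {"delta_rot": [0,0,0],"linear": [0,0,0],"grip": 0.05},
  {"delta_rot": [0.3,0,0],"linear": [0.02,-0.0055,0],"grip": 0.05},
])

```text
t: 21.2
tool_pos: [0.4551, -0.232, 0.1976]
tool_rot: [-2.588, -1.777, 0.006]
contact_force: [0.1, -0.2, -4.4]
opening: 0.0647
grip_force: 57.3
```

Call:
jog_arm([
  {"delta_rot": [0,0,0],"linear": [0.04,-0.0112,0],"grip": 0.05},
  {"delta_rot": [0,0,0],"linear": [0.04,-0.0112,0],"grip": 0.05},
  {"delta_rot": [0,0,0],"linear": [0.04,-0.0112,0],"grip": 0.05},
  {"delta_rot": [0,0,0],"linear": [0.04,-0.0112,0],"grip": 0.05},
  {"delta_rot": [0,0,0],"linear": [0.04,-0.0112,0],"grip": 0.05},
  {"delta_rot": [0,0,0],"linear": [0.04,-0.0112,0],"grip": 0.05},
  {"delta_rot": [0,0,0],"linear": [0.04,-0.0112,0],"grip": 0.05},
  {"delta_rot": [0,0,0],"linear": [0.04,-0.0112,0],"grip": 0.05},
  {"delta_rot": [0,0,0],"linear": [0.04,-0.0112,0],"grip": 0.05},
  {"delta_rot": [0,0,0],"linear": [0.04,-0.0112,0],"grip": 0.05},
])

```text
t: 22.2
tool_pos: [0.493, 0.1836, 0.1952]
tool_rot: [-2.585, -1.779, 0.011]
contact_force: [0.9, -0.0, -3.9]
opening: 0.0645
grip_force: 57.3
```

Call:
jog_arm([
  {"delta_rot": [0,0,0],"linear": [0.04,-0.0112,0],"grip": 0.05},
  {"delta_rot": [0,0,0],"linear": [0.04,-0.0112,0],"grip": 0.05},
  {"delta_rot": [0,0,0],"linear": [0.016,-0.005,0],"grip": 0.05},
  {"delta_rot": [0,0,0],"linear": [0,0,0],"grip": 0.05},
  {"delta_rot": [0,0,0],"linear": [0,0,0],"grip": 0.05},
])

```text
t: 22.7
tool_pos: [0.5027, 0.2808, 0.1963]
tool_rot: [-2.587, -1.779, 0.01]
contact_force: [-1.0, 0.6, -3.1]
opening: 0.0643
grip_force: 57.4
```

```bash
python3 plan.py 0.504,0.281,0.159,69
```

```text
t 22.7 tcp [0.5027 0.2808 0.1963] open 0.0643 F [-1.   0.6 -3.1] q1,q6 [22. 43.]
0.504,0.281,0.159,69 rot [-0.28  0.26  0.04] rows 1 | lin [0.0006 0.0012 0.0373] rows 1
```

Call:
jog_arm([
  {"delta_rot": [-0.2,0.2,0],"linear": [0.0006,0.0012,0.013],"grip": 0.05},
  {"delta_rot": [0,0,0],"linear": [0,0,0.011],"grip": 0.05},
  {"delta_rot": [0,0,0],"linear": [0,0,0.009],"grip": 0.05},
  {"delta_rot": [0,0,0],"linear": [0,0,0.005],"grip": 0.05},
  {"delta_rot": [0,0,0],"linear": [0,0,0.0025],"grip": 0.05},
  {"delta_rot": [0,0,0],"linear": [0,0,0],"grip": 0.05},
  {"delta_rot": [0,0,0],"linear": [0,0,0],"grip": 0.05},
])

```text
t: 23.4
tool_pos: [0.5055, 0.2822, 0.1587]
tool_rot: [-2.589, -1.779, -0.006]
contact_force: [-1.8, 0.6, 0.2]
opening: 0.0652
grip_force: 57.7
```

Call:
jog_arm([
  {"delta_rot": [0,0,0],"linear": [0,0,0],"grip": 0.085},
  {"delta_rot": [0,0,0],"linear": [0,0,0],"grip": 0.085},
  {"delta_rot": [0,0,0],"linear": [0,0,0],"grip": 0.085},
  {"delta_rot": [0,0,0],"linear": [0,0,0],"grip": 0.085},
  {"delta_rot": [0,0,0],"linear": [0,0,-0.02],"grip": 0.085},
  {"delta_rot": [0,0,0],"linear": [0,0,-0.03],"grip": 0.085},
  {"delta_rot": [0,0,0],"linear": [0,0,-0.03],"grip": 0.085},
  {"delta_rot": [0,0,0],"linear": [0,0,0],"grip": 0.085},
])

```text
t: 24.2
tool_pos: [0.5076, 0.2828, 0.2441]
tool_rot: [2.588, 1.778, 0.02]
contact_force: [0.3, 0.4, 1.0]
opening: 0.085
grip_force: 0.0
```

```bash
python3 look.py; python3 plan.py 0.588,-0.1104,0.2,130 0.588,-0.1104,0.072,130
```

```text
(0.588, -0.11) (array([ 588. , -110.1]), 33.2, np.float64(108.7), np.float64(1.6), 457)
(0.578, -0.252) (array([ 578.7, -252.9]), 33.5, np.float64(107.7), np.float64(1.7), 473)
(0.431, -0.114) none
(0.453, -0.252) none
shelf: along -0.0612 across 0.0022 z 0.1902 std 0.0032 r 33.6
shelf: along -0.1899 across 0.0056 z 0.2053 std 0.0016 r 32.2
t 24.25 tcp [0.5066 0.2824 0.2413] open 0.0853 F [-0.   0.2 -0.6] q1,q6 [22. 43.]
0.588,-0.1104,0.2,130 rot [  0.49  -0.17 -61.02] rows 8 | lin [-0.3532 -0.1901  0.0413] rows 9
0.588,-0.1104,0.072,130 rot [0. 0. 0.] rows 0 | lin [0.    0.    0.128] rows 3
```

Call:
jog_arm([
  {"delta_rot": [0.06,0,-7.63],"linear": [0,0,0],"grip": 0.085},
  {"delta_rot": [0.06,0,-7.63],"linear": [0,0,0],"grip": 0.085},
  {"delta_rot": [0.06,0,-7.63],"linear": [0,0,0],"grip": 0.085},
  {"delta_rot": [0.06,0,-7.63],"linear": [0,0,0],"grip": 0.085},
  {"delta_rot": [0.06,0,-7.63],"linear": [0,0,0],"grip": 0.085},
  {"delta_rot": [0.06,0,-7.63],"linear": [0,0,0],"grip": 0.085},
  {"delta_rot": [0.06,0,-7.63],"linear": [0,0,0],"grip": 0.085},
  {"delta_rot": [0.06,0,-7.63],"linear": [0,0,0],"grip": 0.085},
])

```text
t: 25.05
tool_pos: [0.5043, 0.2815, 0.236]
tool_rot: [-1.316, -2.844, 0.006]
contact_force: [0.2, -0.5, 0.4]
opening: 0.0851
grip_force: 0.0
```

Call:
jog_arm([
  {"delta_rot": [0,0,0],"linear": [-0.035,-0.019,0],"grip": 0.085},
  {"delta_rot": [0,0,0],"linear": [-0.035,-0.019,0],"grip": 0.085},
  {"delta_rot": [0,0,0],"linear": [-0.035,-0.019,0],"grip": 0.085},
  {"delta_rot": [0,0,0],"linear": [-0.035,-0.019,0],"grip": 0.085},
  {"delta_rot": [0,0,0],"linear": [-0.035,-0.019,0.006],"grip": 0.085},
  {"delta_rot": [0,0,0],"linear": [-0.035,-0.019,0.006],"grip": 0.085},
  {"delta_rot": [0,0,0],"linear": [-0.035,-0.019,0.006],"grip": 0.085},
  {"delta_rot": [0,0,0],"linear": [-0.035,-0.019,0.006],"grip": 0.085},
  {"delta_rot": [0,0,0],"linear": [-0.035,-0.019,0.006],"grip": 0.085},
  {"delta_rot": [0,0,0],"linear": [-0.035,-0.019,0.006],"grip": 0.085},
])

```text
t: 26.05
tool_pos: [0.5837, -0.1099, 0.1992]
tool_rot: [-1.324, -2.84, 0.003]
contact_force: [1.2, 0.7, 0.6]
opening: 0.0848
grip_force: 0.0
```

Call:
jog_arm([
  {"delta_rot": [0,0,0],"linear": [-0.003,0,0],"grip": 0.085},
  {"delta_rot": [0,0,0],"linear": [0,0,0],"grip": 0.085},
  {"delta_rot": [0,0,0],"linear": [0,0,0],"grip": 0.085},
])

```text
t: 26.35
tool_pos: [0.5859, -0.1098, 0.2005]
tool_rot: [-1.323, -2.841, 0.003]
contact_force: [-0.6, 0.5, -0.2]
opening: 0.0847
grip_force: 0.0
```

```bash
python3 plan.py 0.588,-0.1104,0.070,130
```

```text
t 26.35 tcp [ 0.5859 -0.1098  0.2005] open 0.0847 F [-0.6  0.5 -0.2] q1,q6 [-18. -58.]
0.588,-0.1104,0.070,130 rot [-0.26 -0.33  0.06] rows 1 | lin [-0.0018  0.0012  0.1305] rows 3
```

Call:
jog_arm([
  {"delta_rot": [-0.3,-0.3,0],"linear": [-0.0018,0.0012,0.04],"grip": 0.085},
  {"delta_rot": [0,0,0],"linear": [0,0,0.04],"grip": 0.085},
  {"delta_rot": [0,0,0],"linear": [0,0,0.03],"grip": 0.085},
  {"delta_rot": [0,0,0],"linear": [0,0,0.02],"grip": 0.085},
  {"delta_rot": [0,0,0],"linear": [0,0,0],"grip": 0.085},
  {"delta_rot": [0,0,0],"linear": [0,0,0],"grip": 0.05},
  {"delta_rot": [0,0,0],"linear": [0,0,0],"grip": 0.05},
  {"delta_rot": [0,0,0],"linear": [0,0,0],"grip": 0.05},
  {"delta_rot": [0,0,0],"linear": [0,0,0],"grip": 0.05},
  {"delta_rot": [0,0,0],"linear": [0,0,0],"grip": 0.05},
], newtons=50)

```text
t: 27.35
tool_pos: [0.5898, -0.1112, 0.0734]
tool_rot: [1.325, 2.843, 0.003]
contact_force: [1.9, 3.7, 5.4]
opening: 0.0644
grip_force: 56.2
```

Call:
jog_arm([
  {"delta_rot": [0,0,8.5],"linear": [0,0,0.0004],"grip": 0.05},
  {"delta_rot": [0,0,8.5],"linear": [0,0,0.0004],"grip": 0.05},
  {"delta_rot": [0,0,8.5],"linear": [0,0,0.0004],"grip": 0.05},
  {"delta_rot": [0,0,8.5],"linear": [0,0,0.0004],"grip": 0.05},
  {"delta_rot": [0,0,8.5],"linear": [0,0,0.0004],"grip": 0.05},
  {"delta_rot": [0,0,8.5],"linear": [0,0,0.0004],"grip": 0.05},
  {"delta_rot": [0,0,8.5],"linear": [0,0,0.0004],"grip": 0.05},
  {"delta_rot": [0,0,8.5],"linear": [0,0,0.0004],"grip": 0.05},
  {"delta_rot": [0,0,8.5],"linear": [0,0,0.0004],"grip": 0.05},
  {"delta_rot": [0,0,8.5],"linear": [0,0,0],"grip": 0.05},
])

```text
t: 28.35
tool_pos: [0.5891, -0.112, 0.0699]
tool_rot: [2.903, 1.194, 0.003]
contact_force: [-1.1, 0.8, 7.7]
opening: 0.0646
grip_force: 57.0
```

Call:
jog_arm([
  {"delta_rot": [0,0,8.5],"linear": [0,0,0],"grip": 0.05},
  {"delta_rot": [0,0,8.5],"linear": [0,0,0],"grip": 0.05},
  {"delta_rot": [0,0,0],"linear": [0,0,0],"grip": 0.05},
  {"delta_rot": [0,0,0],"linear": [0,0,0],"grip": 0.085},
  {"delta_rot": [0,0,0],"linear": [0,0,0],"grip": 0.085},
  {"delta_rot": [0,0,0],"linear": [0,0,0],"grip": 0.085},
  {"delta_rot": [0,0,0],"linear": [0,0,-0.03],"grip": 0.085},
  {"delta_rot": [0,0,0],"linear": [0,0,-0.04],"grip": 0.085},
  {"delta_rot": [0,0,0],"linear": [0,0,-0.04],"grip": 0.085},
  {"delta_rot": [0,0,0],"linear": [0,0,-0.02],"grip": 0.085},
])

```text
t: 29.35
tool_pos: [0.5895, -0.1118, 0.2019]
tool_rot: [3.045, 0.76, 0.009]
contact_force: [0.3, -0.0, -0.6]
opening: 0.0847
grip_force: 0.0
```

```bash
python3 - <<'E'
from meas import *
im,d,W=cloud("wrist"); print(caps(W,[(.588,-.11)]), caps(W,[(.578,-.252)]))
W2=cloud("scene")[2]; print(caps(W2,[(.588,-.11)],.045),caps(W2,[(.578,-.252)],.045))
E
python3 plan.py 0.588,-0.1104,0.070,27.6
```

```text
[(array([ 590.8, -111. ]), 33.8, np.float64(104.8), np.float64(0.9), 4038)] [(array([ 593.2, -251.7]), 29.7, np.float64(106.8), np.float64(1.1), 918)]
[(array([ 590.3, -114.1]), 35.1, np.float64(105.3), np.float64(1.7), 243)] [(array([ 577.4, -253.5]), 35.0, np.float64(107.6), np.float64(1.7), 285)]
t 29.45 tcp [ 0.5902 -0.112   0.2023] open 0.0852 F [-0.6  0.9  0.3] q1,q6 [-18.  44.]
0.588,-0.1104,0.070,27.6 rot [ 0.36 -0.37  0.43] rows 1 | lin [-0.0012 -0.0025  0.1323] rows 3
```

Call:
jog_arm([
  {"delta_rot": [0.3,-0.3,0],"linear": [-0.001,-0.001,0.04],"grip": 0.085},
  {"delta_rot": [0,0,0],"linear": [0,0,0.04],"grip": 0.085},
  {"delta_rot": [0,0,0],"linear": [0,0,0.03],"grip": 0.085},
  {"delta_rot": [0,0,0],"linear": [0,0,0.022],"grip": 0.085},
  {"delta_rot": [0,0,0],"linear": [0,0,0],"grip": 0.085},
  {"delta_rot": [0,0,0],"linear": [0,0,0],"grip": 0.05},
  {"delta_rot": [0,0,0],"linear": [0,0,0],"grip": 0.05},
  {"delta_rot": [0,0,0],"linear": [0,0,0],"grip": 0.05},
  {"delta_rot": [0,0,0],"linear": [0,0,0],"grip": 0.05},
  {"delta_rot": [0,0,0],"linear": [0,0,0],"grip": 0.05},
])

```text
t: 30.45
tool_pos: [0.5868, -0.1109, 0.0666]
tool_rot: [-3.046, -0.76, 0.006]
contact_force: [1.1, -1.3, -0.5]
opening: 0.0649
grip_force: 56.3
```

Call:
jog_arm([
  {"delta_rot": [0,0,0],"linear": [0,0,0],"grip": 0.05},
  {"delta_rot": [0,0,0],"linear": [0,0,-0.01],"grip": 0.05},
  {"delta_rot": [0,0,0],"linear": [0,0,-0.03],"grip": 0.05},
  {"delta_rot": [0,0,0],"linear": [0,0,-0.04],"grip": 0.05},
  {"delta_rot": [0,0,0],"linear": [0,0,-0.04],"grip": 0.05},
  {"delta_rot": [0,0,0],"linear": [0,0,-0.025],"grip": 0.05},
  {"delta_rot": [0,0,0],"linear": [0,0,0],"grip": 0.05},
  {"delta_rot": [0,0,0],"linear": [0,0,0],"grip": 0.05},
])

```text
t: 31.25
tool_pos: [0.5866, -0.1107, 0.2099]
tool_rot: [-3.044, -0.76, 0.009]
contact_force: [-0.5, 0.4, -4.9]
opening: 0.0645
grip_force: 57.6
```

```bash
python3 plan.py 0.558,0.174,0.215,28
```

```text
t 31.25 tcp [ 0.5866 -0.1107  0.2099] open 0.0645 F [-0.5  0.4 -4.9] q1,q6 [-18.  44.]
0.558,0.174,0.215,28 rot [-0.31  0.27  0.03] rows 1 | lin [ 0.1084 -0.2648 -0.0051] rows 6
```

Call:
jog_arm([
  {"delta_rot": [-0.3,0.3,0],"linear": [0.0155,-0.0378,0],"grip": 0.05},
  {"delta_rot": [0,0,0],"linear": [0.0155,-0.0378,0],"grip": 0.05},
  {"delta_rot": [0,0,0],"linear": [0.0155,-0.0378,0],"grip": 0.05},
  {"delta_rot": [0,0,0],"linear": [0.0155,-0.0378,0],"grip": 0.05},
  {"delta_rot": [0,0,0],"linear": [0.0155,-0.0378,0],"grip": 0.05},
  {"delta_rot": [0,0,0],"linear": [0.0155,-0.0378,0],"grip": 0.05},
  {"delta_rot": [0,0,0],"linear": [0.0155,-0.038,0],"grip": 0.05},
  {"delta_rot": [0,0,0],"linear": [0,0,0],"grip": 0.05},
  {"delta_rot": [0,0,0],"linear": [0,0,0],"grip": 0.05},
])

```text
t: 32.15
tool_pos: [0.5565, 0.1743, 0.2072]
tool_rot: [3.047, 0.764, -0.007]
contact_force: [0.5, -0.7, -4.7]
opening: 0.0646
grip_force: 58.5
```

```bash
python3 plan.py 0.558,0.174,0.167,28
```

```text
t 32.15 tcp [0.5565 0.1743 0.2072] open 0.0646 F [ 0.5 -0.7 -4.7] q1,q6 [10. 72.]
0.558,0.174,0.167,28 rot [-0.05  0.26  0.15] rows 1 | lin [0.0012 0.0009 0.0402] rows 1
```

Call:
jog_arm([
  {"delta_rot": [0,0.2,0],"linear": [0.001,0.001,0.013],"grip": 0.05},
  {"delta_rot": [0,0,0],"linear": [0,0,0.012],"grip": 0.05},
  {"delta_rot": [0,0,0],"linear": [0,0,0.009],"grip": 0.05},
  {"delta_rot": [0,0,0],"linear": [0,0,0.006],"grip": 0.05},
  {"delta_rot": [0,0,0],"linear": [0,0,0.002],"grip": 0.05},
  {"delta_rot": [0,0,0],"linear": [0,0,0],"grip": 0.05},
  {"delta_rot": [0,0,0],"linear": [0,0,0],"grip": 0.05},
])

```text
t: 32.85
tool_pos: [0.5604, 0.1734, 0.1694]
tool_rot: [-3.048, -0.76, -0.009]
contact_force: [0.6, -0.3, -4.5]
opening: 0.065
grip_force: 58.5
```

Call:
jog_arm([
  {"delta_rot": [0,0,0],"linear": [0,0,0],"grip": 0.085},
  {"delta_rot": [0,0,0],"linear": [0,0,0],"grip": 0.085},
  {"delta_rot": [0,0,0],"linear": [0,0,0],"grip": 0.085},
  {"delta_rot": [0,0,0],"linear": [0,0,0],"grip": 0.085},
  {"delta_rot": [0,0,0],"linear": [0,0,-0.02],"grip": 0.085},
  {"delta_rot": [0,0,0],"linear": [0,0,-0.03],"grip": 0.085},
  {"delta_rot": [0,0,0],"linear": [0,0,-0.03],"grip": 0.085},
  {"delta_rot": [0,0,0],"linear": [0,0,0],"grip": 0.085},
])

```text
t: 33.65
tool_pos: [0.5623, 0.1738, 0.2551]
tool_rot: [3.048, 0.761, 0.024]
contact_force: [0.7, 0.0, -0.4]
opening: 0.085
grip_force: 0.0
```

```bash
python3 look.py; python3 plan.py 0.578,-0.2525,0.2,120
```

```text
(0.588, -0.11) none
(0.578, -0.252) (array([ 578.3, -252.8]), 33.3, np.float64(107.9), np.float64(1.6), 467)
(0.431, -0.114) none
(0.453, -0.252) none
shelf: along 0.0685 across 0.0001 z 0.2051 std 0.0043 r 31.1
shelf: along -0.0424 across 0.0139 z 0.1903 std 0.0024 r 28.6
shelf: along -0.1926 across 0.0081 z 0.2052 std 0.0015 r 30.1
t 33.7 tcp [0.5612 0.1736 0.2523] open 0.0851 F [-0.   0.6 -0.6] q1,q6 [10. 72.]
0.578,-0.2525,0.2,120 rot [  0.61  -0.36 -91.97] rows 11 | lin [-0.3774 -0.1985  0.0523] rows 9
```

Call:
jog_arm([
  {"delta_rot": [0.05,-0.03,-8.5],"linear": [0,0,0],"grip": 0.085},
  {"delta_rot": [0.05,-0.03,-8.5],"linear": [0,0,0],"grip": 0.085},
  {"delta_rot": [0.05,-0.03,-8.5],"linear": [0,0,0],"grip": 0.085},
  {"delta_rot": [0.05,-0.03,-8.5],"linear": [0,0,0],"grip": 0.085},
  {"delta_rot": [0.05,-0.03,-8.5],"linear": [0,0,0],"grip": 0.085},
  {"delta_rot": [0.05,-0.03,-8.5],"linear": [0,0,0],"grip": 0.085},
  {"delta_rot": [0.05,-0.03,-8.5],"linear": [0,0,0],"grip": 0.085},
  {"delta_rot": [0.05,-0.03,-8.5],"linear": [0,0,0],"grip": 0.085},
  {"delta_rot": [0.05,-0.03,-8.5],"linear": [0,0,0],"grip": 0.085},
  {"delta_rot": [0.05,-0.03,-8.5],"linear": [0,0,0],"grip": 0.085},
])

```text
t: 34.7
tool_pos: [0.5589, 0.1731, 0.2469]
tool_rot: [-1.722, -2.621, 0.007]
contact_force: [0.0, 0.9, 0.4]
opening: 0.085
grip_force: 0.0
```

Call:
jog_arm([
  {"delta_rot": [0,0,-7],"linear": [0,0,0],"grip": 0.085},
  {"delta_rot": [0,0,0],"linear": [-0.042,-0.022,0],"grip": 0.085},
  {"delta_rot": [0,0,0],"linear": [-0.042,-0.022,0],"grip": 0.085},
  {"delta_rot": [0,0,0],"linear": [-0.042,-0.022,0],"grip": 0.085},
  {"delta_rot": [0,0,0],"linear": [-0.042,-0.022,0.009],"grip": 0.085},
  {"delta_rot": [0,0,0],"linear": [-0.042,-0.022,0.009],"grip": 0.085},
  {"delta_rot": [0,0,0],"linear": [-0.042,-0.022,0.009],"grip": 0.085},
  {"delta_rot": [0,0,0],"linear": [-0.042,-0.022,0.009],"grip": 0.085},
  {"delta_rot": [0,0,0],"linear": [-0.042,-0.022,0.009],"grip": 0.085},
  {"delta_rot": [0,0,0],"linear": [-0.041,-0.022,0.007],"grip": 0.085},
])

```text
t: 35.7
tool_pos: [0.5755, -0.2537, 0.1943]
tool_rot: [-1.567, -2.715, 0.004]
contact_force: [0.3, -0.1, 1.3]
opening: 0.0849
grip_force: 0.0
```

Call:
jog_arm([
  {"delta_rot": [0,0,0],"linear": [0,0,0],"grip": 0.085},
  {"delta_rot": [0,0,0],"linear": [0,0,0],"grip": 0.085},
])

```text
t: 35.9
tool_pos: [0.5756, -0.2526, 0.1947]
tool_rot: [-1.569, -2.713, 0.003]
contact_force: [0.1, -0.2, 0.5]
opening: 0.0849
grip_force: 0.0
```

```bash
python3 plan.py 0.5782,-0.2526,0.069,120
```

```text
t 35.9 tcp [ 0.5756 -0.2526  0.1947] open 0.0849 F [ 0.1 -0.2  0.5] q1,q6 [-30. -60.]
0.5782,-0.2526,0.069,120 rot [-0.3  -0.3  -0.09] rows 1 | lin [-0.0013  0.0023  0.1257] rows 3
```

Call:
jog_arm([
  {"delta_rot": [-0.3,-0.3,0],"linear": [-0.001,0.002,0.04],"grip": 0.085},
  {"delta_rot": [0,0,0],"linear": [0,0,0.04],"grip": 0.085},
  {"delta_rot": [0,0,0],"linear": [0,0,0.03],"grip": 0.085},
  {"delta_rot": [0,0,0],"linear": [0,0,0.015],"grip": 0.085},
  {"delta_rot": [0,0,0],"linear": [0,0,0],"grip": 0.085},
  {"delta_rot": [0,0,0],"linear": [0,0,0],"grip": 0.05},
  {"delta_rot": [0,0,0],"linear": [0,0,0],"grip": 0.05},
  {"delta_rot": [0,0,0],"linear": [0,0,0],"grip": 0.05},
  {"delta_rot": [0,0,0],"linear": [0,0,0],"grip": 0.05},
  {"delta_rot": [0,0,0],"linear": [0,0,0],"grip": 0.05},
], newtons=50)

```text
t: 36.9
tool_pos: [0.58, -0.2529, 0.0743]
tool_rot: [1.567, 2.715, -0.001]
contact_force: [-2.3, 1.5, 6.2]
opening: 0.0649
grip_force: 55.7
```

Call:
jog_arm([
  {"delta_rot": [0,0,8.5],"linear": [0,0,0.0004],"grip": 0.05},
  {"delta_rot": [0,0,8.5],"linear": [0,0,0.0004],"grip": 0.05},
  {"delta_rot": [0,0,8.5],"linear": [0,0,0.0004],"grip": 0.05},
  {"delta_rot": [0,0,8.5],"linear": [0,0,0.0004],"grip": 0.05},
  {"delta_rot": [0,0,8.5],"linear": [0,0,0.0004],"grip": 0.05},
  {"delta_rot": [0,0,8.5],"linear": [0,0,0.0004],"grip": 0.05},
  {"delta_rot": [0,0,8.5],"linear": [0,0,0],"grip": 0.05},
  {"delta_rot": [0,0,8.5],"linear": [0,0,0],"grip": 0.05},
  {"delta_rot": [0,0,8.5],"linear": [0,0,0],"grip": 0.05},
  {"delta_rot": [0,0,8.5],"linear": [0,0,0],"grip": 0.05},
])

```text
t: 37.9
tool_pos: [0.5806, -0.2534, 0.072]
tool_rot: [2.992, 0.934, 0.008]
contact_force: [0.3, -0.1, 3.7]
opening: 0.0647
grip_force: 55.6
```

Call:
jog_arm([
  {"delta_rot": [0,0,8.5],"linear": [0,0,0],"grip": 0.05},
  {"delta_rot": [0,0,0],"linear": [0,0,0],"grip": 0.05},
  {"delta_rot": [0,0,0],"linear": [0,0,0],"grip": 0.085},
  {"delta_rot": [0,0,0],"linear": [0,0,0],"grip": 0.085},
  {"delta_rot": [0,0,0],"linear": [0,0,0],"grip": 0.085},
  {"delta_rot": [0,0,0],"linear": [0,0,-0.03],"grip": 0.085},
  {"delta_rot": [0,0,0],"linear": [0,0,-0.04],"grip": 0.085},
  {"delta_rot": [0,0,0],"linear": [0,0,-0.04],"grip": 0.085},
  {"delta_rot": [0,0,0],"linear": [0,0,-0.02],"grip": 0.085},
])

```text
t: 38.8
tool_pos: [0.5798, -0.2527, 0.2036]
tool_rot: [3.051, 0.721, 0.009]
contact_force: [0.3, -0.5, 1.4]
opening: 0.0852
grip_force: 0.0
```

```bash
python3 - <<'E'
from meas import *
im,d,W=cloud("wrist"); print(caps(W,[(.578,-.252)]))
W2=cloud("scene")[2]; print(caps(W2,[(.578,-.252)],.045))
E
python3 look.py; python3 plan.py 0.5785,-0.2526,0.068,26.5
```

```text
[(array([ 582. , -252.4]), 33.8, np.float64(104.8), np.float64(0.9), 3992)]
[(array([ 581.5, -253.4]), 34.6, np.float64(105.6), np.float64(1.7), 289)]
(0.588, -0.11) none
(0.578, -0.252) (array([ 585.2, -255.2]), 32.3, np.float64(106.0), np.float64(1.7), 35)
(0.431, -0.114) none
(0.453, -0.252) none
shelf: along 0.065 across 0.0049 z 0.2051 std 0.0041 r 33.6
shelf: along -0.0287 across 0.0232 z 0.1901 std 0.0031 r 33.7
shelf: along -0.1828 across 0.0047 z 0.2048 std 0.0059 r 34.0
t 38.95 tcp [ 0.5793 -0.2524  0.201 ] open 0.0849 F [ 0.2 -0.5 -1.1] q1,q6 [-30.  33.]
0.5785,-0.2526,0.068,26.5 rot [ 0.33 -0.18  0.06] rows 1 | lin [-0.0008 -0.0002  0.133 ] rows 3
```

Call:
jog_arm([
  {"delta_rot": [0.3,-0.2,0],"linear": [0.001,0,0.04],"grip": 0.085},
  {"delta_rot": [0,0,0],"linear": [0,0,0.04],"grip": 0.085},
  {"delta_rot": [0,0,0],"linear": [0,0,0.03],"grip": 0.085},
  {"delta_rot": [0,0,0],"linear": [0,0,0.02],"grip": 0.085},
  {"delta_rot": [0,0,0],"linear": [0,0,0],"grip": 0.085},
  {"delta_rot": [0,0,0],"linear": [0,0,0],"grip": 0.05},
  {"delta_rot": [0,0,0],"linear": [0,0,0],"grip": 0.05},
  {"delta_rot": [0,0,0],"linear": [0,0,0],"grip": 0.05},
  {"delta_rot": [0,0,0],"linear": [0,0,0],"grip": 0.05},
  {"delta_rot": [0,0,0],"linear": [0,0,0],"grip": 0.05},
])

```text
t: 39.95
tool_pos: [0.5795, -0.2517, 0.0699]
tool_rot: [-3.057, -0.72, 0.003]
contact_force: [0.4, 0.2, -1.5]
opening: 0.0648
grip_force: 55.9
```

Call:
jog_arm([
  {"delta_rot": [0,0,0],"linear": [0,0,0],"grip": 0.05},
  {"delta_rot": [0,0,0],"linear": [0,0,-0.01],"grip": 0.05},
  {"delta_rot": [0,0,0],"linear": [0,0,-0.03],"grip": 0.05},
  {"delta_rot": [0,0,0],"linear": [0,0,-0.04],"grip": 0.05},
  {"delta_rot": [0,0,0],"linear": [0,0,-0.04],"grip": 0.05},
  {"delta_rot": [0,0,0],"linear": [0,0,-0.025],"grip": 0.05},
  {"delta_rot": [0,0,0],"linear": [0,0,0],"grip": 0.05},
  {"delta_rot": [0,0,0],"linear": [0,0,0],"grip": 0.05},
])

```text
t: 40.75
tool_pos: [0.5795, -0.2516, 0.2142]
tool_rot: [-3.056, -0.72, 0.004]
contact_force: [-0.5, 0.6, -4.5]
opening: 0.0651
grip_force: 57.2
```

```bash
python3 plan.py 0.616,0.06,0.215,26.5
```

```text
t 40.75 tcp [ 0.5795 -0.2516  0.2142] open 0.0651 F [-0.5  0.6 -4.5] q1,q6 [-30.  33.]
0.616,0.06,0.215,26.5 rot [-0.13  0.12  0.02] rows 1 | lin [ 0.1717 -0.2626 -0.0008] rows 7
```

Call:
jog_arm([
  {"delta_rot": [-0.1,0.1,0],"linear": [0.0215,-0.0328,0],"grip": 0.05},
  {"delta_rot": [0,0,0],"linear": [0.0215,-0.0328,0],"grip": 0.05},
  {"delta_rot": [0,0,0],"linear": [0.0215,-0.0328,0],"grip": 0.05},
  {"delta_rot": [0,0,0],"linear": [0.0215,-0.0328,0],"grip": 0.05},
  {"delta_rot": [0,0,0],"linear": [0.0215,-0.0328,0],"grip": 0.05},
  {"delta_rot": [0,0,0],"linear": [0.0215,-0.0328,0],"grip": 0.05},
  {"delta_rot": [0,0,0],"linear": [0.0215,-0.0328,0],"grip": 0.05},
  {"delta_rot": [0,0,0],"linear": [0.0215,-0.0328,0],"grip": 0.05},
  {"delta_rot": [0,0,0],"linear": [0,0,0],"grip": 0.05},
  {"delta_rot": [0,0,0],"linear": [0,0,0],"grip": 0.05},
])

```text
t: 41.75
tool_pos: [0.6148, 0.0606, 0.2111]
tool_rot: [-3.056, -0.723, 0.009]
contact_force: [-0.1, -0.4, -2.6]
opening: 0.0648
grip_force: 57.7
```

```bash
python3 plan.py 0.616,0.06,0.17,26.5
```

```text
t 41.75 tcp [0.6148 0.0606 0.2111] open 0.0648 F [-0.1 -0.4 -2.6] q1,q6 [-1. 62.]
0.616,0.06,0.17,26.5 rot [-0.14  0.31  0.13] rows 1 | lin [0.0008 0.001  0.0411] rows 1
```

Call:
jog_arm([
  {"delta_rot": [-0.1,0.2,0],"linear": [0.001,0.001,0.013],"grip": 0.05},
  {"delta_rot": [0,0,0],"linear": [0,0,0.012],"grip": 0.05},
  {"delta_rot": [0,0,0],"linear": [0,0,0.009],"grip": 0.05},
  {"delta_rot": [0,0,0],"linear": [0,0,0.006],"grip": 0.05},
  {"delta_rot": [0,0,0],"linear": [0,0,0.0025],"grip": 0.05},
  {"delta_rot": [0,0,0],"linear": [0,0,0],"grip": 0.05},
  {"delta_rot": [0,0,0],"linear": [0,0,0],"grip": 0.05},
])

```text
t: 42.45
tool_pos: [0.6182, 0.0593, 0.1726]
tool_rot: [3.057, 0.72, 0.007]
contact_force: [-0.1, -0.4, -3.8]
opening: 0.0649
grip_force: 57.7
```

Call:
jog_arm([
  {"delta_rot": [0,0,0],"linear": [0,0,0],"grip": 0.085},
  {"delta_rot": [0,0,0],"linear": [0,0,0],"grip": 0.085},
  {"delta_rot": [0,0,0],"linear": [0,0,0],"grip": 0.085},
  {"delta_rot": [0,0,0],"linear": [0,0,0],"grip": 0.085},
  {"delta_rot": [0,0,0],"linear": [0,0,-0.02],"grip": 0.085},
  {"delta_rot": [0,0,0],"linear": [0,0,-0.03],"grip": 0.085},
  {"delta_rot": [0,0,0],"linear": [0,0,-0.03],"grip": 0.085},
  {"delta_rot": [0,0,0],"linear": [-0.04,0,-0.03],"grip": 0.085},
  {"delta_rot": [0,0,0],"linear": [-0.045,0,-0.01],"grip": 0.085},
  {"delta_rot": [0,0,0],"linear": [-0.045,0,0],"grip": 0.085},
])

```text
t: 43.45
tool_pos: [0.5011, 0.0008, 0.2948]
tool_rot: [3.055, 0.721, 0.013]
contact_force: [-0.2, -0.7, 1.4]
opening: 0.0848
grip_force: 0.0
```

Call:
jog_arm([
  {"delta_rot": [0,0,0],"linear": [-0.045,0.02,0],"grip": 0.085},
  {"delta_rot": [0,0,0],"linear": [-0.02,0.03,0],"grip": 0.085},
  {"delta_rot": [0,0,0],"linear": [0,0,0],"grip": 0.085},
])

```text
t: 43.75
tool_pos: [0.4644, -0.0753, 0.2921]
tool_rot: [3.057, 0.712, 0.007]
contact_force: [0.4, 0.8, -0.3]
opening: 0.085
grip_force: 0.0
```

```bash
sed -i 's/^im,d,W=cloud("top"); np/im,d,W=cloud("top"); save(cv2.resize(im[100:300,30:300],None,fx=2.9,fy=2.9),"shelf%d"%(ctrl.get_obs()["t"]*10)); np/' look.py; python3 look.py; python3 plan.py; ls pics
```

```text
(0.588, -0.11) none
(0.578, -0.252) none
(0.431, -0.114) none
(0.453, -0.252) none
shelf: along 0.1922 across 0.003 z 0.2053 std 0.0038 r 33.8
shelf: along 0.065 across 0.0045 z 0.2052 std 0.0039 r 33.4
shelf: along -0.0286 across 0.0228 z 0.1902 std 0.0031 r 33.8
shelf: along -0.1817 across 0.0042 z 0.2048 std 0.006 r 33.8
t 43.8 tcp [ 0.4649 -0.0737  0.292 ] open 0.0852 F [0.5 0.2 0.3] q1,q6 [-18.  46.]
scene.png
shelf438.png
top.png
w1.png
w2.png
```

```bash
python3 plan.py 0.5383,0.2633,0.26,117
```

```text
t 43.8 tcp [ 0.4649 -0.0737  0.292 ] open 0.0852 F [0.5 0.2 0.3] q1,q6 [-18.  46.]
0.5383,0.2633,0.26,117 rot [  0.28  -0.1  -90.68] rows 11 | lin [0.267  0.2184 0.032 ] rows 8
```

View pics/shelf438.png

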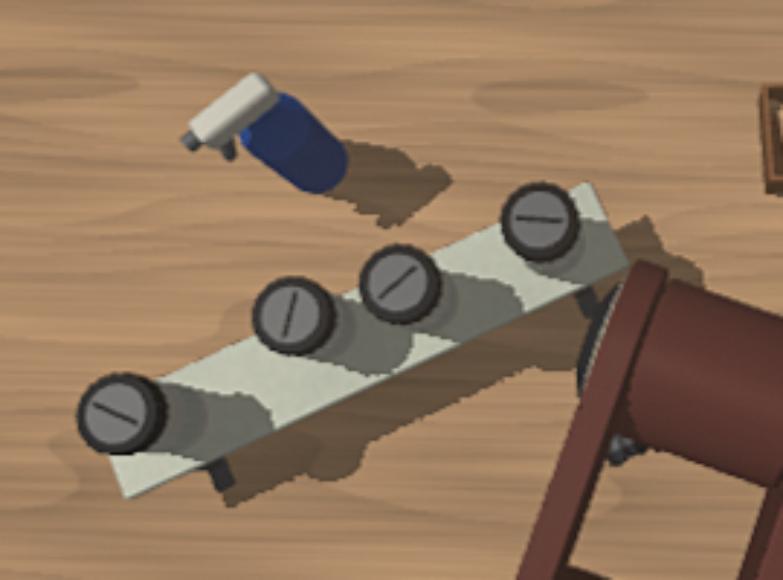

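All four tubs stand on the shelf. The second from the left, at (293,315), was knocked towards the far edge, so I'll re-seat it.

Call:
jog_arm([
  {"delta_rot": [0,0,-8.5],"linear": [0,0,0],"grip": 0.085},
  {"delta_rot": [0,0,-8.5],"linear": [0,0,0],"grip": 0.085},
  {"delta_rot": [0,0,-8.5],"linear": [0,0,0],"grip": 0.085},
  {"delta_rot": [0,0,-8.5],"linear": [0,0,0],"grip": 0.085},
  {"delta_rot": [0,0,-8.5],"linear": [0,0,0],"grip": 0.085},
  {"delta_rot": [0,0,-8.5],"linear": [0,0,0],"grip": 0.085},
  {"delta_rot": [0,0,-8.5],"linear": [0,0,0],"grip": 0.085},
  {"delta_rot": [0,0,-8.5],"linear": [0,0,0],"grip": 0.085},
  {"delta_rot": [0,0,-8.5],"linear": [0,0,0],"grip": 0.085},
  {"delta_rot": [0,0,-8.5],"linear": [0,0,0],"grip": 0.085},
])

```text
t: 44.8
tool_pos: [0.4658, -0.0712, 0.2915]
tool_rot: [1.756, 2.602, 0.004]
contact_force: [0.3, 0.5, -0.6]
opening: 0.0851
grip_force: 0.0
```

Call:
jog_arm([
  {"delta_rot": [0.2,0,-5.7],"linear": [0,0,0],"grip": 0.085},
  {"delta_rot": [0,0,0],"linear": [0.0334,0.0273,0],"grip": 0.085},
  {"delta_rot": [0,0,0],"linear": [0.0334,0.0273,0],"grip": 0.085},
  {"delta_rot": [0,0,0],"linear": [0.0334,0.0273,0],"grip": 0.085},
  {"delta_rot": [0,0,0],"linear": [0.0334,0.0273,0],"grip": 0.085},
  {"delta_rot": [0,0,0],"linear": [0.0334,0.0273,0.007],"grip": 0.085},
  {"delta_rot": [0,0,0],"linear": [0.0334,0.0273,0.007],"grip": 0.085},
  {"delta_rot": [0,0,0],"linear": [0.0334,0.0273,0.007],"grip": 0.085},
  {"delta_rot": [0,0,0],"linear": [0.0334,0.0273,0.007],"grip": 0.085},
  {"delta_rot": [0,0,0],"linear": [0,0,0],"grip": 0.085},
])

```text
t: 45.8
tool_pos: [0.5362, 0.2705, 0.2607]
tool_rot: [-1.626, -2.685, 0.003]
contact_force: [-0.3, 0.4, -0.4]
opening: 0.085
grip_force: 0.0
```

Call:
jog_arm([
  {"delta_rot": [0,0,0],"linear": [0,0,0],"grip": 0.085},
])

```text
t: 45.9
tool_pos: [0.5367, 0.2669, 0.2622]
tool_rot: [-1.632, -2.684, 0.004]
contact_force: [0.1, -0.4, 0.7]
opening: 0.0849
grip_force: 0.0
```

```bash
python3 plan.py 0.5383,0.2633,0.154,117; python3 -c "
from meas import *
W=cloud('wrist')[2]
m=(W[...,2]>.18)&(W[...,2]<.198)&(np.hypot(W[...,0]-.538,W[...,1]-.263)<.05); P=W[m]; print(len(P),cv2.minEnclosingCircle((P[:,:2]*1000).astype(np.float32)))"
```

```text
t 45.9 tcp [0.5367 0.2669 0.2622] open 0.0849 F [ 0.1 -0.4  0.7] q1,q6 [19. -8.]
0.5383,0.2633,0.154,117 rot [-0.12  0.05  0.41] rows 1 | lin [-0.004  -0.0002  0.1082] rows 3
4922 ((538.7109375, 265.7882385253906), 34.011932373046875)
```

Call:
jog_arm([
  {"delta_rot": [0,0,0],"linear": [-0.003,0.001,0.035],"grip": 0.085},
  {"delta_rot": [0,0,0],"linear": [0,0,0.035],"grip": 0.085},
  {"delta_rot": [0,0,0],"linear": [0,0,0.025],"grip": 0.085},
  {"delta_rot": [0,0,0],"linear": [0,0,0.012],"grip": 0.085},
  {"delta_rot": [0,0,0],"linear": [0,0,0],"grip": 0.085},
  {"delta_rot": [0,0,0],"linear": [0,0,0],"grip": 0.05},
  {"delta_rot": [0,0,0],"linear": [0,0,0],"grip": 0.05},
  {"delta_rot": [0,0,0],"linear": [0,0,0],"grip": 0.05},
  {"delta_rot": [0,0,0],"linear": [0,0,0],"grip": 0.05},
  {"delta_rot": [0,0,0],"linear": [0,0,0],"grip": 0.05},
])

```text
t: 46.95
tool_pos: [0.5407, 0.2628, 0.1587]
tool_rot: [1.635, 2.679, 0.002]
contact_force: [-2.7, -1.8, 6.1]
opening: 0.0643
grip_force: 55.1
```

Call:
jog_arm([
  {"delta_rot": [0,0,0],"linear": [0,0,0],"grip": 0.05},
  {"delta_rot": [0,0,0],"linear": [0,0,-0.01],"grip": 0.05},
  {"delta_rot": [0,0,0],"linear": [0,0,-0.015],"grip": 0.05},
  {"delta_rot": [0,0,0],"linear": [0,0,0],"grip": 0.05},
  {"delta_rot": [0,0,0],"linear": [0,0,0],"grip": 0.05},
])

```text
t: 47.45
tool_pos: [0.5399, 0.2629, 0.1817]
tool_rot: [1.635, 2.681, 0.0]
contact_force: [-1.1, -0.1, -3.2]
opening: 0.0645
grip_force: 56.9
```

```bash
python3 plan.py 0.5018,0.285,0.175,117
```

```text
t 47.45 tcp [0.5399 0.2629 0.1817] open 0.0645 F [-1.1 -0.1 -3.2] q1,q6 [19. -8.]
0.5018,0.285,0.175,117 rot [0.05 0.07 0.22] rows 1 | lin [ 0.0369 -0.0239  0.0067] rows 1
```

Call:
jog_arm([
  {"delta_rot": [0,0,0],"linear": [0.012,-0.008,0],"grip": 0.05},
  {"delta_rot": [0,0,0],"linear": [0.013,-0.009,0],"grip": 0.05},
  {"delta_rot": [0,0,0],"linear": [0.012,-0.008,0],"grip": 0.05},
  {"delta_rot": [0,0,0],"linear": [0,0,0],"grip": 0.05},
  {"delta_rot": [0,0,0],"linear": [0,0,0.01],"grip": 0.05},
  {"delta_rot": [0,0,0],"linear": [0,0,0.008],"grip": 0.05},
  {"delta_rot": [0,0,0],"linear": [0,0,0.005],"grip": 0.05},
  {"delta_rot": [0,0,0],"linear": [0,0,0.002],"grip": 0.05},
  {"delta_rot": [0,0,0],"linear": [0,0,0],"grip": 0.05},
])

```text
t: 48.35
tool_pos: [0.5006, 0.284, 0.1589]
tool_rot: [1.637, 2.681, -0.003]
contact_force: [-8.3, -2.5, 11.1]
opening: 0.0646
grip_force: 58.2
```

Call:
jog_arm([
  {"delta_rot": [0,0,0],"linear": [0,0,0],"grip": 0.085},
  {"delta_rot": [0,0,0],"linear": [0,0,0],"grip": 0.085},
  {"delta_rot": [0,0,0],"linear": [0,0,0],"grip": 0.085},
  {"delta_rot": [0,0,0],"linear": [0,0,0],"grip": 0.085},
  {"delta_rot": [0,0,0],"linear": [0,0,-0.02],"grip": 0.085},
  {"delta_rot": [0,0,0],"linear": [0,0,-0.03],"grip": 0.085},
  {"delta_rot": [0,0,0],"linear": [0,0,-0.04],"grip": 0.085},
  {"delta_rot": [0,0,0],"linear": [0,0,-0.04],"grip": 0.085},
  {"delta_rot": [0,0,0],"linear": [-0.04,-0.01,0],"grip": 0.085},
  {"delta_rot": [0,0,0],"linear": [-0.045,-0.01,0],"grip": 0.085},
])

```text
t: 49.35
tool_pos: [0.5223, 0.1999, 0.2885]
tool_rot: [1.63, 2.681, 0.004]
contact_force: [0.3, 0.3, -0.9]
opening: 0.0851
grip_force: 0.0
```

Call:
jog_arm([
  {"delta_rot": [0,0,0],"linear": [-0.047,-0.01,0],"grip": 0.085},
  {"delta_rot": [0,0,0],"linear": [-0.047,-0.01,0],"grip": 0.085},
  {"delta_rot": [0,0,0],"linear": [-0.047,-0.01,0],"grip": 0.085},
  {"delta_rot": [0,0,0],"linear": [-0.047,-0.01,0],"grip": 0.085},
  {"delta_rot": [0,0,0],"linear": [-0.047,-0.01,0],"grip": 0.085},
  {"delta_rot": [0,0,0],"linear": [-0.047,-0.01,0],"grip": 0.085},
  {"delta_rot": [0,0,0],"linear": [0,0,0],"grip": 0.085},
  {"delta_rot": [0,0,0],"linear": [0,0,0],"grip": 0.085},
])

```text
t: 50.15
tool_pos: [0.5971, -0.0795, 0.2859]
tool_rot: [-1.639, -2.68, 0.001]
contact_force: [-0.3, -0.2, -0.1]
opening: 0.0854
grip_force: 0.0
```

```bash
python3 look.py; python3 plan.py; python3 - <<'E'
from meas import *
im=ctrl.get_image("scene")[0]; save(cv2.resize(im,(800,600)),"final")
W=np.load("top2.npy").reshape(-1,3); P=W[(W[:,2]>.03)&(W[:,2]<.06)]; a=np.radians(-7.7); L=np.array([np.cos(a),np.sin(a)]); N=np.array([-L[1],L[0]]); D=P[:,:2]-[.5075,-.4255]; m=(abs(D@L)<.095)&(abs(D@N)<.065); print("brush",rect(P[m]),np.median(P[m][:,2]))
E
```

```text
(0.588, -0.11) none
(0.578, -0.252) none
(0.431, -0.114) none
(0.453, -0.252) none
shelf: along 0.1934 across 0.0024 z 0.2053 std 0.0028 r 34.0
shelf: along 0.0653 across 0.0049 z 0.2051 std 0.0037 r 33.6
shelf: along -0.0663 across -0.0043 z 0.19 std 0.003 r 34.0
shelf: along -0.1815 across 0.0045 z 0.2048 std 0.0059 r 33.6
t 50.2 tcp [ 0.597  -0.0784  0.286 ] open 0.0852 F [-0.3  0.3  0.3] q1,q6 [-15. -42.]
brush (array([ 504.7, -426.4]), array([149.7,  50.4]), -6.89) 0.04590325781832469
```

View pics/final.png

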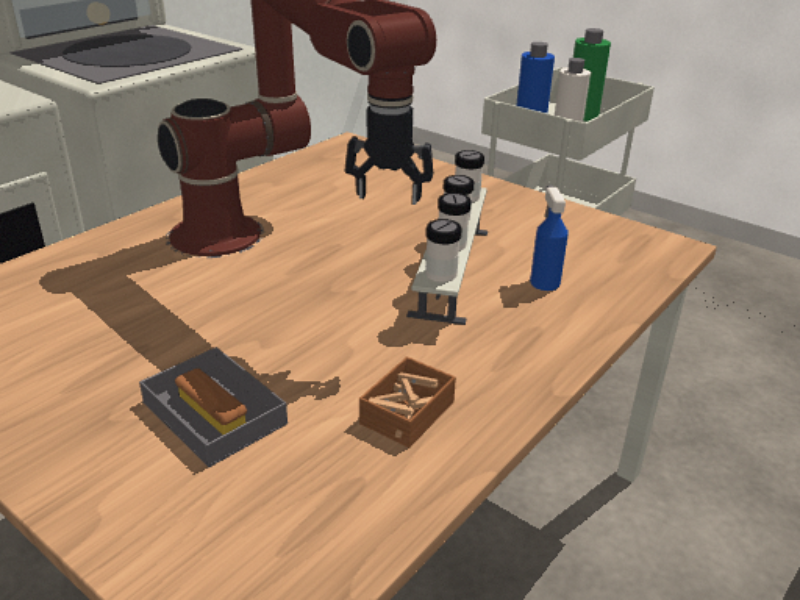

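The picture shows all four tubs upright on the shelf, the brush flat in the tray at about (212,400), and the spray bottle and pegs in place. I'm handing in.

```bash
python3 -c "
from station import ctrl
print(ctrl.finish_job())"
```

```text
the job is handed in; nothing more can be done
None
```

The job is handed in at about 50 s: in the last measurements the brush lay flat in the tray, all four tubs stood within 5 mm of the shelf's centreline with cap heights matching tight (two had been loose), and the spray bottle and pegs were left alone; the hand-in call returned no verdict.

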